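# Unclip the spice carousel and file the new jars

### The arm

A 6-joint arm with a two-finger parallel gripper is mounted at the origin on the work surface. World frame = base frame: x ahead of the robot, y to its left, z up, the work surface at z = 0. Lengths are in m, angles in rad, forces in N, time in s.
With the tool pointing down it reaches from about 0.35 to 0.85 m from the base axis. Payload 8.1 kg.
Tool frame: the origin (TCP) lies at the centre of the arm's flange, where the gripper is bolted on; the fingertips stand 186 mm ahead of it and the grasp point (between the pads) lies 167 mm ahead of it; z points along the fingers, y is the line along which they close (so a half turn about z gives the same grasp; the last joint's range is limited). The gripper opens to 93 mm and grips with 3 to 60 N. Pads are 15 mm wide; open, the fingers measure 128 mm over their backs; the gripper's body (75 mm by 188 mm) begins 65 mm behind the grasp point.
Start: joints at [1.048, 0.13, 1.488, -0, 1.523, -0.085], TCP at [0.254, 0.543, 0.405] pointing down, gripper open.
Joint ranges: [-2.96, 2.96], [-0.89, 2.26], [0.02, 2.5], [-1.34, 4.48], [0, 2.73], [-2.66, 2.66]. Speed limits (rad/s): [2.39, 2.39, 2.79, 3.14, 3.14, 3.14].

### API

Orientations are given as a rotation vector (axis times angle).
In Python, from plant import read_state, read_camera, camera_params, robot gives the robot as it stands.
- The arm moves only by the tool carry_out, never from a script. Its argument "targets" is a list of rows, each an object of numbers: "hand": the opening in per cent of the stroke, from 0 (shut) to 100 (fully open); "x", "y", "z": the shift along the tool's x, y, z in m; "ax", "ay", "az": the turn, a rotation vector about the tool's x, y, z in rad. In form: [{"hand": .., "x": .., "y": .., "z": .., "ax": .., "ay": .., "az": ..}, ...]. A call has 1 to 8 rows; each row is the pose to reach, as a shift and turn from the pose commanded when the call began, along the tool's axes at that moment; what a row does not reach only later rows make up. A row lasts 1/8 s, in which the tool goes at most 62.5 mm and 10.7 degrees, less where a joint would pass 70% of its speed; a pose out of reach is approached as far as the arm can. A call with a gripper value outside its range is refused whole. The fingers move at their own pace and stop on an object; "newtons" is the grip in N (left out, the last holds). Time passes only in rows, so rows that repeat a pose let the fingers close. It gives the time, the measured TCP pose, the force, the opening and the grip force at its end, in the units of the state.
- read_state(): the state, without advancing time (a new reading comes with each control period).
- read_camera(name): name is "scene" or "top" or "wrist"; returns (picture, depth): 384x512x3 uint8, blue, green, red; 384x512 float32, m along the optical axis (not along the pixel's ray), 0 where there is no reading.
- camera_params(name): a dict with "fx", "fy", "cx", "cy" (pixels), "k1" (the pictures are not rectified: a ray, as slopes to the right and down, at radius r is drawn at 1 + k1 r^2 times it, then the intrinsics apply), "position" and "rotation" of the camera in the world. Camera axes: x right, y up, looking along -z (the intrinsics and any distortion apply to the point x, -y, -z); pixel columns grow to the right and rows downward; lengths in m; the calibration is good to about 2 mm. A picture is of the moment at which its call begins: read the wrist's pose just before it. camera_params takes no time and is no camera call; for the wrist camera it gives the pose at the moment of the call.
- robot.close_job(): hands the job in; it is judged then, once.
The state is a dict: "t": time; "q": joint angles; "dq": joint speeds; "joint_torque": joint torques, N m; "tool_pos": TCP position; "orientation": TCP orientation; "force": force on the tool from outside, world axes, zero at the start; "wrist_torque": the same for the moment, N m; "opening": finger opening in m; "gripper_force": force on a finger pad.
Only numpy, scipy, OpenCV 4.12 (cv2) and the standard library are available. Lean on these libraries where they do the work, as an engineer would, in place of code of your own. Each camera call takes 0.05 s, during which the arm holds its last target. There are 200 camera calls.

### The job

Hook the pick into the eye of the brass clip and pry the clip out of its groove on the carousel post (never touching it with the fingers until it is out), put the clip in the steel dish, lift off the keeper disc and lay it flat on the wooden board. Then file each new jar of the carousel upright on the floor of the rack bay with its colour, between the two white-lidded jars there, pushing these apart to make room; the white-lidded jars stay upright, each on its own side. Leave the pick lying on the counter, and neither tip a jar nor knock the oil bottle, pepper mill and olive jar about.

Things in the scene. Friction and masses are not known exactly. Their poses are not given: they have to be found in the camera images.
- carousel: fixed travel spice carousel: base disc 150 mm across, 10 mm thick, with a central post. Origin: centre of its underside. Post: 40 mm across up to z = 102 mm (shoulder the keeper rests on), 26 mm across up to 108 mm, groove 18 mm across from 108 to 117 mm, flange 26 mm across up to 122 mm (top). Jars stand on the base, 46 mm from the axis, 120 degrees apart
- groove (a point): point on the post's axis at the groove's lower edge, level with the keeper's top while that is in place (108 mm above the counter)
- keeper: loose wooden keeper disc, 136 mm across, 6 mm thick, 120 g, 30 mm centre hole; starts on the post over the jars. Origin: centre of its underside. A dark grip fin stands on its top towards +x: 34 mm long (along x), 12 mm thick (y), 30 mm tall, its middle 47 mm from the centre
- clip: loose sprung brass C-clip, 7 mm thick, 90 g, x from -44 to +16 mm, 32 mm wide. Origin: underside, ring centre, on the post's axis while seated (lying on the keeper). Two sprung arms open to +x grip the groove with bumps at x = 10 mm; at -x (-44 to -14 mm) is a rigid frame with the pull eye. Pulled level towards its -x, about 9 to 14 N snaps it off; clear of the post after 35 mm
- clip_eye (a point): middle of the clip's pull eye, at x = -29 mm in the clip's frame, 3.5 mm above its underside: a through opening 18 x 18 mm; the bar behind it (x -44 to -38 mm) is what the hook pulls. The frame can be gripped across its 32 mm width (y)
- pick: loose hooked pick, 160 g, lying on its flat underside: orange handle 100 mm long (x -50 to +50 mm), 26 mm wide, 28 mm tall; a steel shank 6 mm thick at 22 mm height runs on to x = 125 mm and turns straight down into a hook, 6 mm thick, that ends 3 mm above the handle's underside. Origin: centre of the handle's underside; +z up
- dish: loose shallow round steel dish, 120 mm across, 28 mm tall, wall 4 mm, floor about 5 mm thick, 300 g. Origin: centre of its underside
- board: fixed wooden board 190 x 190 mm, 14 mm thick, beside the rack. Origin: centre of its underside
- rack: fixed wooden spice rack, a channel 424 mm long (along its y) and 60 mm deep (along x) divided into three bays. Origin: centre of its underside. Floor 10 mm thick; inside 48 mm deep between front and back walls whose tops are 30 mm above the counter; bays are 136 mm wide, 140 mm from centre to centre, parted by 4 mm walls whose tops are 60 mm above the counter
- bay_red: the red name plates (60 x 16 mm, front and back) of the red bay. Origin: middle of that bay on the rack's floor, 10 mm above the counter; y along the row (+y is left as seen from the robot), x across it. The bay is 136 mm wide: room for three jars with 10 mm to spare
- bay_green: the green name plates (60 x 16 mm, front and back) of the green bay. Origin: middle of that bay on the rack's floor, 10 mm above the counter; y along the row (+y is left as seen from the robot), x across it. The bay is 136 mm wide: room for three jars with 10 mm to spare
- bay_yellow: the yellow name plates (60 x 16 mm, front and back) of the yellow bay. Origin: middle of that bay on the rack's floor, 10 mm above the counter; y along the row (+y is left as seen from the robot), x across it. The bay is 136 mm wide: room for three jars with 10 mm to spare
- jar_red: new paprika jar with red contents and red lid, 42 mm across, 90 mm tall, 140 g, standing in the carousel; may be absent. Origin: centre of its underside
- red_left: loose paprika jar with red contents and white lid, 42 mm across, 90 mm tall, standing in the left half (+y) of the red bay; slides along the bay (pushed or dragged high up it leans instead; hold or push it at half height, or ease it off the floor). Origin: centre of its underside
- red_right: loose paprika jar with red contents and white lid, 42 mm across, 90 mm tall, standing in the right half (-y) of the red bay; slides along the bay (pushed or dragged high up it leans instead; hold or push it at half height, or ease it off the floor). Origin: centre of its underside
- jar_green: new herb jar with green contents and green lid, 42 mm across, 90 mm tall, 140 g, standing in the carousel; may be absent. Origin: centre of its underside
- green_left: loose herb jar with green contents and white lid, 42 mm across, 90 mm tall, standing in the left half (+y) of the green bay; slides along the bay (pushed or dragged high up it leans instead; hold or push it at half height, or ease it off the floor). Origin: centre of its underside
- green_right: loose herb jar with green contents and white lid, 42 mm across, 90 mm tall, standing in the right half (-y) of the green bay; slides along the bay (pushed or dragged high up it leans instead; hold or push it at half height, or ease it off the floor). Origin: centre of its underside
- jar_yellow: new turmeric jar with yellow contents and yellow lid, 42 mm across, 90 mm tall, 140 g, standing in the carousel; may be absent. Origin: centre of its underside
- yellow_left: loose turmeric jar with yellow contents and white lid, 42 mm across, 90 mm tall, standing in the left half (+y) of the yellow bay; slides along the bay (pushed or dragged high up it leans instead; hold or push it at half height, or ease it off the floor). Origin: centre of its underside
- yellow_right: loose turmeric jar with yellow contents and white lid, 42 mm across, 90 mm tall, standing in the right half (-y) of the yellow bay; slides along the bay (pushed or dragged high up it leans instead; hold or push it at half height, or ease it off the floor). Origin: centre of its underside
- oil_bottle: bystander: amber oil bottle 56 mm across, 170 mm tall. Origin: centre of its underside
- mill: bystander: squat steel pepper mill 52 mm across, 95 mm tall. Origin: centre of its underside
- olive_jar: bystander: green olive jar 66 mm across, 100 mm tall. Origin: centre of its underside

How it is judged:
By the outcome, as a careful person would: the job done as asked, in the order asked, and still so for the second after the job is handed in, with the robot touching nothing.
Of jar_red, jar_green, jar_yellow only 1 to 2 are there at a start; the rules pass over those that are not, and their reading is None.
At some moment in a run one of pick, dish may be knocked a few centimetres aside while the robot is not near it.
It also fails if it takes over 210 s, if anything falls off the work surface, if the arm or the gripper's body presses on something with over 40 N, if the wrist force passes 120 N, or if a joint passes its speed limit or range.

## Working session

There is one attempt and no reset: what is moved stays moved. The work goes in short steps, Python scripts to look and compute and a tool call to move; the robot and the scene stay as the last step left them, time stands still between calls to the robot, and variables do not carry over. Pictures are saved under pics/ and viewed, at most 14 in all, crops included, and the job is handed in when it is done.

Besides the shell and the picture viewer there is one more tool, called after ">>>" as a command line: name --argument value ..., lists and objects as JSON in quotes. carry_out: Moves the arm, as the interface text tells. Its arguments: {"type":"object","properties":{"targets":{"type":"array","items":{"type":"object","properties":{"hand":{"type":"number"},"x":{"type":"number"},"y":{"type":"number"},"z":{"type":"number"},"ax":{"type":"number"},"ay":{"type":"number"},"az":{"type":"number"}}}},"newtons":{"type":"number"}},"required":["targets"]}

```bash
mkdir -p pics; ls; cat > h.py <<'E'
import numpy as np, cv2
from scipy.spatial.transform import Rotation as R
from plant import read_state, read_camera, camera_params, robot
def save(name,fn):
    p=camera_params(name); im,d=read_camera(name)
    cv2.imwrite('pics/'+fn+'.png',im); np.savez('pics/'+fn+'.npz',im=im,d=d,**{k:np.array(v) for k,v in p.items()})
    return im,d,p
def load(fn):
    z=np.load('pics/'+fn+'.npz'); return z['im'],z['d'],{k:z[k] for k in z.files if k not in('im','d')}
def rot(p):
    r=np.array(p['rotation'],float)
    return r if r.shape==(3,3) else (R.from_rotvec(r) if r.size==3 else R.from_quat(r)).as_matrix()
def ray(p,u,v):
    x=(np.asarray(u,float)-p['cx'])/p['fx']; y=(np.asarray(v,float)-p['cy'])/p['fy']
    xx,yy=x,y
    for _ in range(20):
        s=1+p['k1']*(xx**2+yy**2); xx,yy=x/s,y/s
    return np.stack([xx,-yy,-np.ones_like(xx)],-1)@rot(p).T
def atz(p,u,v,z):
    r=ray(p,u,v); o=np.array(p['position']); return o+r*((z-o[2])/r[...,2])[...,None]
def cloud(d,p):
    v,u=np.mgrid[:384,:512]; return np.array(p['position'])+ray(p,u,v)*d[...,None]
def proj(p,P):
    c=(np.asarray(P)-np.array(p['position']))@rot(p); x=c[...,0]/-c[...,2]; y=-c[...,1]/-c[...,2]
    s=1+p['k1']*(x*x+y*y); return np.stack([p['cx']+p['fx']*x*s,p['cy']+p['fy']*y*s],-1)
E
python3 - <<'E'
from h import *
s=read_state(); print(s)
for n in('top','scene','wrist'):
    im,d,p=save(n,n+'0'); print(n,p)
a=cv2.imread('pics/top0.png'); cv2.imwrite('pics/top0b.png',cv2.resize(a,(800,600),interpolation=cv2.INTER_CUBIC))
a=cv2.imread('pics/scene0.png'); cv2.imwrite('pics/scene0b.png',cv2.resize(a,(800,600),interpolation=cv2.INTER_CUBIC))
E
```

```text
pics
{'t': 0.0, 'q': array([ 1.04759800e+00,  1.31122187e-01,  1.48928833e+00, -1.45247524e-05,
        1.52300884e+00, -8.53925602e-02]), 'dq': array([-0.00030136,  0.001448  ,  0.0016879 , -0.00220069, -0.00089397,
        0.0008535 ]), 'joint_torque': array([-1.05118827e-04, -5.59829950e+01, -4.91778874e+01,  7.68654328e-02,
        3.50592693e-02, -1.51206614e-04]), 'tool_pos': array([0.25423096, 0.54321397, 0.40370546]), 'orientation': array([-6.82107363e-01, -3.06610091e+00,  2.74390826e-03]), 'force': array([-0.57434144, -0.62988826, -0.73713218]), 'wrist_torque': array([-0.00551196,  0.00655407,  0.04410654]), 'gripper_force': 0.0, 'opening': 0.09280802808324562}
top {'fx': 420.99718943118967, 'fy': 420.99718943118967, 'cx': 261.77133463921075, 'cy': 188.86381852585657, 'k1': 0.03968464796092227, 'position': array([ 0.31407307, -0.00323844,  1.33758045]), 'rotation': array([ 0.14030679, -0.12866836, -1.56028952])}
scene {'fx': 485.97925487378376, 'fy': 485.97925487378376, 'cx': 256.20876684863276, 'cy': 197.39948704219717, 'k1': -0.012410970380678163, 'position': array([ 1.46286095, -0.88755379,  0.98591703]), 'rotation': array([0.89750021, 0.40060164, 0.72702188])}
wrist {'fx': 279.61930157759014, 'fy': 279.61930157759014, 'cx': 254.75971606976157, 'cy': 186.42082435657025, 'k1': 0.019291964116810625, 'position': array([0.19426896, 0.57134373, 0.38401243]), 'rotation': array([-0.21713559, -0.13662573,  1.12690533])}
```

View pics/top0b.png

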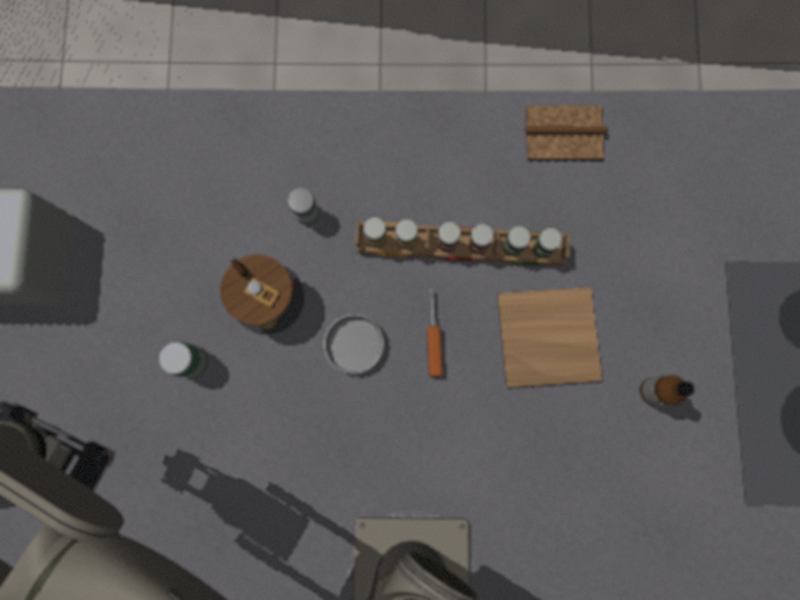

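View pics/scene0b.png

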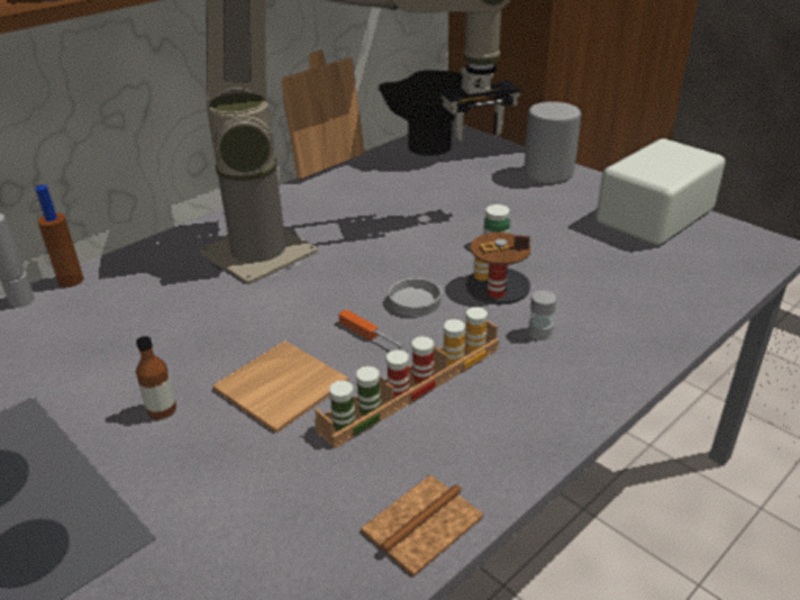

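```bash
python3 - <<'E'
from h import *
np.set_printoptions(precision=4,suppress=True)
im,d,p=load('top0'); k=1.5625
f=lambda u,v,z: atz(p,np.array(u)/k,np.array(v)/k,z)[:2]
for n,u,v,z in [('keeperC',257,291,.108),('posttop',255,287,.122),('fin',240,268,.138),('eye',268,297,.112),('handle back',435,376,.028),('handle front',433,326,.028),('hooktip',433,291,.022),('dish',355,345,.028),('rackL',359,238,.03),('rackR',568,250,.03),('mill',301,200,.095),('olive',177,358,.1),('oil',681,389,.17)]+[('b',*c,.014) for c in[(499,294),(591,288),(602,380),(508,387)]]+[('jar',*c,.1) for c in[(374,228),(406,230),(449,233),(482,235),(518,238),(550,240)]]: print(n,f(u,v,z))
P=cloud(d,p)
def fit(c,r,z0,z1):
    m=(np.hypot(P[...,0]-c[0],P[...,1]-c[1])<r)&(P[...,2]>z0)&(P[...,2]<z1); q=P[m]
    return len(q),cv2.minEnclosingCircle(q[:,:2].astype(np.float32)),q[:,2].mean()
print(fit(f(257,291,.108),.1,.1,.113)); print('dish',fit(f(355,345,.028),.08,.015,.04))
for c in[(374,228),(406,230),(449,233),(482,235),(518,238),(550,240)]: print(fit(f(*c,.1),.028,.092,.11))
m=(np.hypot(*(P[...,:2]-f(434,330,.02)).transpose(2,0,1))<.1)&(P[...,2]>.012)&(P[...,2]<.04); print('pick',cv2.minAreaRect(P[m][:,:2].astype(np.float32)))
a=cv2.resize(im[165:225,135:265],(800,369),interpolation=cv2.INTER_CUBIC); 
sc=load('scene0')[0]; b=cv2.resize(sc[125:200,290:350],(0,0),fx=3,fy=3,interpolation=cv2.INTER_CUBIC)
o=np.zeros((600,800,3),np.uint8); o[:369]=a; o[372:372+225,:180]=b
cv2.imwrite('pics/c1.png',o)
E
```

```text
keeperC [0.5332 0.2953]
posttop [0.5383 0.296 ]
fin [0.5711 0.3215]
eye [0.521 0.273]
handle back [ 0.3788 -0.0452]
handle front [ 0.4782 -0.0412]
hooktip [ 0.5505 -0.0413]
dish [0.4391 0.1143]
rackL [0.6585 0.1105]
rackR [ 0.6353 -0.3153]
mill [0.7176 0.2203]
olive [0.4062 0.4405]
oil [ 0.353  -0.4684]
b [ 0.5465 -0.1761]
b [ 0.56  -0.363]
b [ 0.3743 -0.377 ]
b [ 0.3588 -0.1907]
jar [0.6602 0.0757]
jar [0.6566 0.0135]
jar [ 0.651 -0.07 ]
jar [ 0.6472 -0.1338]
jar [ 0.6415 -0.2032]
jar [ 0.6378 -0.2647]
(1384, ((0.539439857006073, 0.2994057536125183), 0.06811779737472534), np.float64(0.10813892379647431))
dish (198, ((0.4450555741786957, 0.1190648078918457), 0.05973673611879349), np.float64(0.02623473933190664))
(148, ((0.662499189376831, 0.07734352350234985), 0.021529026329517365), np.float64(0.09983392255202186))
(151, ((0.6592865586280823, 0.014545823447406292), 0.0212701503187418), np.float64(0.09996301146398136))
(148, ((0.6544731855392456, -0.06886857748031616), 0.021122323349118233), np.float64(0.10006467543535445))
(152, ((0.6501507759094238, -0.13197176158428192), 0.0209957342594862), np.float64(0.10039582020563485))
(150, ((0.6463015675544739, -0.20415745675563812), 0.021303625777363777), np.float64(0.10011857895798315))
(157, ((0.6423935294151306, -0.2645716965198517), 0.02260756492614746), np.float64(0.09998538026132608))
pick ((0.46960943937301636, -0.040171220898628235), (0.17737799882888794, 0.026058975607156754), 2.810877561569214)
```

View pics/c1.png

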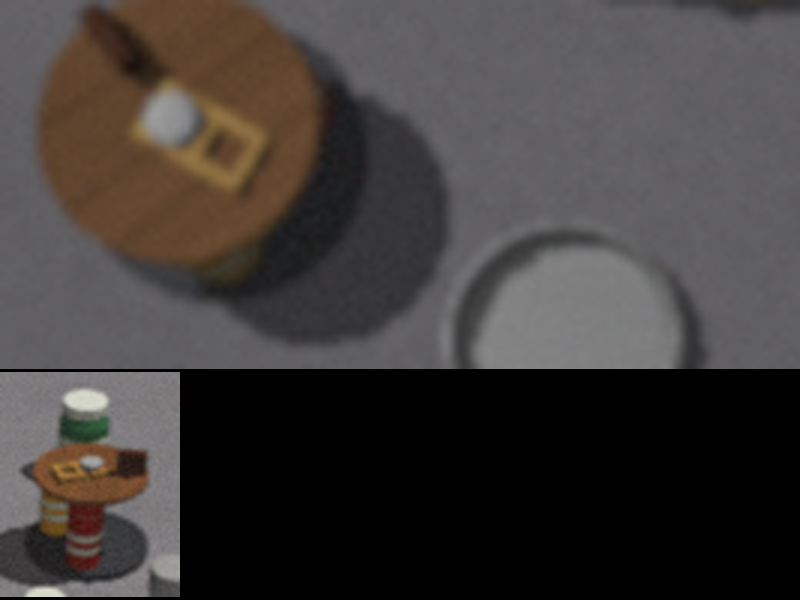

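```bash
cat > plan.py <<'E'
from h import *
import sys, json
# wps: (x,y,z of grasp point, yaw_deg of tool y axis (mod 180, None=keep), hand, nrows)
def plan(wps, start=None, perc=8):
    s=read_state(); 
    Rm=R.from_rotvec(s['orientation']).as_matrix(); pos=np.array(s['tool_pos'])
    if start is not None: pos,Rm=start
    y0=np.degrees(np.arctan2(Rm[1,1],Rm[0,1])); rows=[];calls=[]
    base=(pos,Rm); cur=y0; n0=0; out=[]
    def flush():
        if out: print(json.dumps(out)); out.clear()
    for x,y,z,yaw,hand,n in wps:
        if yaw is None: yaw=cur
        yaw=cur+((yaw-cur+90)%180-90); cur=yaw
        a=np.radians(yaw); Y=np.array([np.cos(a),np.sin(a),0]); Z=np.array([0,0,-1.]); X=np.cross(Y,Z)
        T=np.stack([X,Y,Z],1); p=np.array([x,y,z+.167])
        for _ in range(n):
            if len(out)==perc: flush(); base=last
            dp=base[1].T@(p-base[0]); rv=R.from_matrix(base[1].T@T).as_rotvec()
            r={'hand':hand}
            for k,v in zip(('x','y','z'),dp): r[k]=round(float(v),4)
            for k,v in zip(('ax','ay','az'),rv): r[k]=round(float(v),3)
            out.append(r); last=(p,T)
    flush()
def where():
    s=read_state(); Rm=R.from_rotvec(s['orientation']).as_matrix()
    print('t %.2f grasp'%s['t'],np.round(s['tool_pos']+.167*Rm[:,2],4),'yaw %.1f'%np.degrees(np.arctan2(Rm[1,1],Rm[0,1])),'q6 %.2f'%s['q'][5],'q1 %.2f'%s['q'][0],'F',np.round(s['force'],1),'op %.4f gf %.1f'%(s['opening'],s['gripper_force']))
E
python3 - <<'E'
from plan import *
np.set_printoptions(precision=4,suppress=True)
where(); s=read_state(); Rm=R.from_rotvec(s['orientation']).as_matrix(); print(Rm)
p=camera_params('wrist'); print('cam in tool',Rm.T@(p['position']-s['tool_pos']),'look',Rm.T@rot(p)@[0,0,-1],'camx',Rm.T@rot(p)@[1,0,0])
im,d,p=load('top0'); P=cloud(d,p); 
def show(n,m):
    q=P[m]; 
    if len(q)>4: print(n,len(q),cv2.minAreaRect(q[:,:2].astype(np.float32)),q[:,2].mean(),q.mean(0))
near=np.hypot(P[...,0]-.539,P[...,1]-.299)<.066
show('fin',near&(P[...,2]>.13)&(P[...,2]<.15))
show('clip',near&(P[...,2]>.1125)&(P[...,2]<.119))
show('posttop',near&(P[...,2]>.119)&(P[...,2]<.125))
E
```

```text
t 0.15 grasp [0.2541 0.5431 0.2369] yaw 64.9 q6 -0.09 q1 1.05 F [-0.   0.   0.4] op 0.0931 gf 0.0
[[-0.9057  0.4239 -0.0007]
 [ 0.4239  0.9057 -0.0012]
 [ 0.0001 -0.0014 -1.    ]]
cam in tool [0.0662 0.     0.0198] look [-0.2408  0.0004  0.9706] camx [-0.0004  1.     -0.0005]
fin 52 ((0.5624715685844421, 0.3174247443675995), (0.06829576194286346, 0.012170449830591679), 36.38801956176758) 0.13702560704238348 [0.5746 0.3262 0.137 ]
clip 142 ((0.5384774208068848, 0.29886242747306824), (0.1222960576415062, 0.11401151120662689), 51.85337829589844) 0.11495595418466144 [0.536  0.2881 0.115 ]
posttop 56 ((0.5389173626899719, 0.29937854409217834), (0.05918031558394432, 0.0279045719653368), 60.296688079833984) 0.12207098921606276 [0.5392 0.2974 0.1221]
```

```bash
python3 - <<'E'
from plan import *
plan([(.525,.28,.26,28,100,8)])
E
```

```text
[{"hand": 100, "x": -0.3568, "y": -0.1237, "z": -0.0229, "ax": -0.001, "ay": 0.0, "az": 0.644}, {"hand": 100, "x": -0.3568, "y": -0.1237, "z": -0.0229, "ax": -0.001, "ay": 0.0, "az": 0.644}, {"hand": 100, "x": -0.3568, "y": -0.1237, "z": -0.0229, "ax": -0.001, "ay": 0.0, "az": 0.644}, {"hand": 100, "x": -0.3568, "y": -0.1237, "z": -0.0229, "ax": -0.001, "ay": 0.0, "az": 0.644}, {"hand": 100, "x": -0.3568, "y": -0.1237, "z": -0.0229, "ax": -0.001, "ay": 0.0, "az": 0.644}, {"hand": 100, "x": -0.3568, "y": -0.1237, "z": -0.0229, "ax": -0.001, "ay": 0.0, "az": 0.644}, {"hand": 100, "x": -0.3568, "y": -0.1237, "z": -0.0229, "ax": -0.001, "ay": 0.0, "az": 0.644}, {"hand": 100, "x": -0.3568, "y": -0.1237, "z": -0.0229, "ax": -0.001, "ay": 0.0, "az": 0.644}]
```

>>> carry_out --targets '[{"hand": 100, "x": -0.357, "y": -0.124, "z": -0.023, "ax": 0, "ay": 0, "az": 0.644}, {"hand": 100, "x": -0.357, "y": -0.124, "z": -0.023, "ax": 0, "ay": 0, "az": 0.644}, {"hand": 100, "x": -0.357, "y": -0.124, "z": -0.023, "ax": 0, "ay": 0, "az": 0.644}, {"hand": 100, "x": -0.357, "y": -0.124, "z": -0.023, "ax": 0, "ay": 0, "az": 0.644}, {"hand": 100, "x": -0.357, "y": -0.124, "z": -0.023, "ax": 0, "ay": 0, "az": 0.644}, {"hand": 100, "x": -0.357, "y": -0.124, "z": -0.023, "ax": 0, "ay": 0, "az": 0.644}, {"hand": 100, "x": -0.357, "y": -0.124, "z": -0.023, "ax": 0, "ay": 0, "az": 0.644}, {"hand": 100, "x": -0.357, "y": -0.124, "z": -0.023, "ax": 0, "ay": 0, "az": 0.644}]'

```text
t: 1.15
tool_pos: [0.525, 0.2797, 0.4272]
orientation: [-1.619, -2.691, 0.001]
force: [-0.3, -0.3, 0.2]
opening: 0.093
gripper_force: 0.0
```

```bash
python3 - <<'E'
import re
s=open('plan.py').read()
s=s.replace("if out: print(json.dumps(out)); out.clear()","""if not out: return
        from itertools import groupby
        print('CALL'); [print('  ',len(list(g)),'x',k) for k,g in groupby(json.dumps(o) for o in out)]; out.clear()""")
open('plan.py','w').write(s)
E
python3 - <<'E'
from plan import *
where(); im,d,p=save('wrist','w1'); where()
cv2.imwrite('pics/w1b.png',cv2.resize(im,(800,600),interpolation=cv2.INTER_CUBIC))
E
```

```text
t 1.15 grasp [0.5249 0.2797 0.2602] yaw 28.0 q6 -0.08 q1 0.40 F [-0.3 -0.3  0.2] op 0.0930 gf 0.0
t 1.20 grasp [0.5243 0.2804 0.2603] yaw 28.0 q6 -0.08 q1 0.40 F [ 0.  -0.2 -0. ] op 0.0927 gf 0.0
```

View pics/w1b.png

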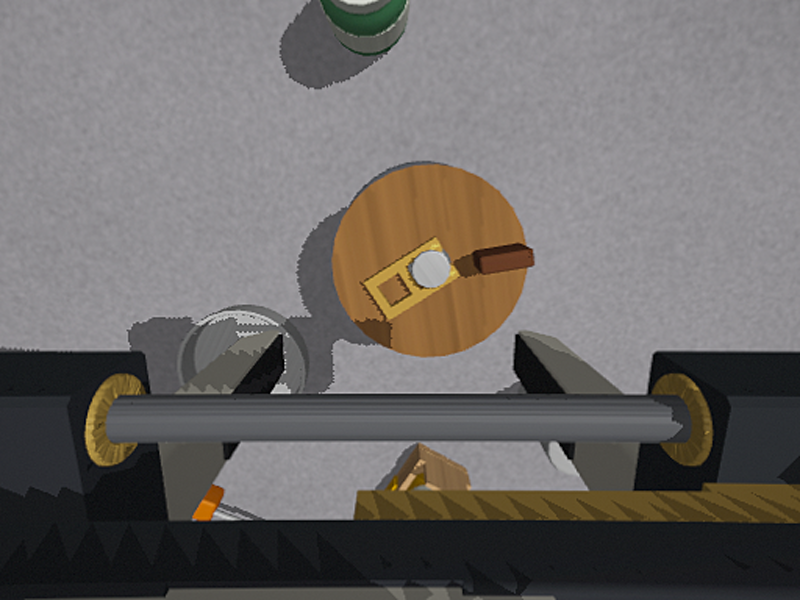

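```bash
python3 - <<'E'
from plan import *
np.set_printoptions(precision=4,suppress=True)
im,d,p=load('w1')
f=lambda u,v,z: atz(p,(np.array(u)+.5)/1.5625-.5,(np.array(v)+.5)/1.5625-.5,z)[:2]
post=f(431,268.5,.122); eye=f(394.5,289.5,.115); end=f(375.5,302.5,.115)
print('post',post,'eye',eye,'end',end,'keeper',f(429.5,260,.108),'fin',f(506,253,.138))
for a in (eye,end): 
    v=post-a; print(np.linalg.norm(v),np.degrees(np.arctan2(v[1],v[0])))
P=cloud(d,p)
near=np.hypot(P[...,0]-.539,P[...,1]-.299)<.075
def show(n,m):
    q=P[m]; print(n,len(q),cv2.minAreaRect(q[:,:2].astype(np.float32)),cv2.minEnclosingCircle(q[:,:2].astype(np.float32)),q.mean(0))
near[:, :]&=(np.arange(384)<225)[:,None]
show('keeper',near&(abs(P[...,2]-.108)<.003)); show('fin',near&(P[...,2]>.132)&(P[...,2]<.142)); 
r=np.hypot(P[...,0]-post[0],P[...,1]-post[1])
show('clip',near&(abs(P[...,2]-.115)<.0025)&(r<.055)); show('post',near&(abs(P[...,2]-.122)<.003)&(r<.02))
# pick check from top
im,d,p=save('top','top1')
P=cloud(d,p); m=(np.hypot(P[...,0]-.46,P[...,1]+.04)<.12)&(P[...,2]>.012)&(P[...,2]<.04); print('pick',cv2.minAreaRect(P[m][:,:2].astype(np.float32)))
h=m&(P[...,0]<.475)&(P[...,2]>.022); print('handle',cv2.minAreaRect(P[h][:,:2].astype(np.float32)),P[h].mean(0))
E
```

```text
post [0.5387 0.3   ] eye [0.5247 0.2744] end [0.5174 0.26  ] keeper [0.5371 0.3029] fin [0.5726 0.3325]
0.02915366794171311 61.3256950635218
0.04528595795035553 61.93485975313058
keeper 10056 ((0.5374976396560669, 0.3011685013771057), (0.13538958132266998, 0.13069751858711243), 27.35604476928711) ((0.5387641787528992, 0.29884475469589233), 0.0682520940899849) [0.5353 0.3028 0.1083]
fin 446 ((0.575503408908844, 0.3280324935913086), (0.03392115980386734, 0.012058241292834282), 36.9730224609375) ((0.5753042101860046, 0.32808104157447815), 0.017307214438915253) [0.5747 0.3281 0.1378]
clip 853 ((0.5409133434295654, 0.3029134273529053), (0.09690524637699127, 0.032475121319293976), 60.31185531616211) ((0.5415297746658325, 0.30256199836730957), 0.050704751163721085) [0.5295 0.2841 0.1152]
post 466 ((0.5381946563720703, 0.29974618554115295), (0.025086792185902596, 0.02434973604977131), 29.07323455810547) ((0.5384545922279358, 0.2994551360607147), 0.012849651277065277) [0.5383 0.2997 0.1222]
pick ((0.46530020236968994, 0.010609358549118042), (0.17691101133823395, 0.1277679055929184), 4.667524337768555)
handle ((0.42717158794403076, 0.0075981467962265015), (0.09334678947925568, 0.12766535580158234), 0.5224341154098511) [ 0.4295 -0.0321  0.0282]
```

```bash
python3 - <<'E'
from plan import *
np.set_printoptions(precision=4,suppress=True)
im,d,p=load('top1'); P=cloud(d,p); m=(abs(P[...,0]-.46)<.12)&(abs(P[...,1]+.04)<.07)&(P[...,2]>.012)&(P[...,2]<.04)
print('pick',cv2.minAreaRect(P[m][:,:2].astype(np.float32)))
h=m&(P[...,0]<.476)&(P[...,2]>.022); print('handle',cv2.minAreaRect(P[h][:,:2].astype(np.float32)),P[h].mean(0))
plan([(.45,.1,.22,-35,100,5),(.43,-.042,.12,-87.5,100,6),(.43,-.042,.0225,-87.5,60,5)])
E
```

```text
pick ((0.46942228078842163, -0.04027239978313446), (0.17697294056415558, 0.026030313223600388), 2.66310977935791)
handle ((0.4278218746185303, -0.042342714965343475), (0.09366956353187561, 0.02575993351638317), 2.6631102561950684) [ 0.4278 -0.0421  0.0282]
CALL
   5 x {"hand": 100, "x": -0.1246, "y": -0.1506, "z": 0.0404, "ax": -0.001, "ay": -0.0, "az": 1.101}
   3 x {"hand": 100, "x": -0.2405, "y": -0.2351, "z": 0.1404, "ax": -0.001, "ay": 0.0, "az": 2.018}
CALL
   3 x {"hand": 100, "x": 0.0, "y": 0.0, "z": 0.0, "ax": 0.0, "ay": 0.0, "az": 0.0}
   5 x {"hand": 60, "x": 0.0, "y": 0.0, "z": 0.0975, "ax": 0.0, "ay": 0.0, "az": 0.0}
```

>>> carry_out --targets '[{"hand": 100, "x": -0.2405, "y": -0.2351, "z": 0.1, "az": 1.35}, {"hand": 100, "x": -0.2405, "y": -0.2351, "z": 0.1, "az": 1.35}, {"hand": 100, "x": -0.2405, "y": -0.2351, "z": 0.1, "az": 1.35}, {"hand": 100, "x": -0.2405, "y": -0.2351, "z": 0.14, "az": 1.35}, {"hand": 100, "x": -0.2405, "y": -0.2351, "z": 0.14, "az": 1.35}, {"hand": 100, "x": -0.2405, "y": -0.2351, "z": 0.14, "az": 1.35}, {"hand": 100, "x": -0.2405, "y": -0.2351, "z": 0.14, "az": 1.35}, {"hand": 100, "x": -0.2405, "y": -0.2351, "z": 0.14, "az": 1.35}]'

```text
schema error: expected keys hand, x, y, z, ax, ay, az
```

>>> carry_out --targets '[{"hand": 70, "az": 0.668}, {"hand": 70, "az": 0.668}, {"hand": 70, "az": 0.668}, {"hand": 70, "az": 0.668}, {"hand": 70, "az": 0.668}]'

```text
schema error: expected keys hand, x, y, z, ax, ay, az
```

```bash
python3 - <<'E'
from plan import *
where(); im,d,p=save('wrist','w2')
cv2.imwrite('pics/w2b.png',cv2.resize(im,(640,480),interpolation=cv2.INTER_CUBIC))
P=cloud(d,p); m=(P[...,2]>.012)&(P[...,2]<.035)&(abs(P[...,1]+.04)<.06)&(P[...,0]>.34)&(P[...,0]<.6)
b,g,r=[im[...,i].astype(int) for i in range(3)]
h=m&(r>2*b)&(P[...,2]>.022)&(P[...,0]<.49); print(cv2.minAreaRect(P[h][:,:2].astype(np.float32)),P[h].mean(0))
s=m&~(r>1.5*b)&(P[...,0]>.49); print(cv2.minAreaRect(P[s][:,:2].astype(np.float32)),P[s].mean(0))
plan([(.429,-.042,.0225,-87.4,60,4)])
E
```

```text
t 1.25 grasp [0.5241 0.2809 0.2604] yaw 28.1 q6 -0.08 q1 0.41 F [-1.2  0.4  0.1] op 0.0934 gf 0.0
((0.4714737832546234, -0.039279691874980927), (0.01667412929236889, 0.024540595710277557), 0.5788370370864868) [ 0.47130064 -0.03681396  0.02722726]
((0.49851617217063904, -0.037424586713314056), (0.016290904954075813, 0.003966074436903), 15.361307144165039) [ 0.49669145 -0.03761466  0.02338562]
CALL
   4 x {"hand": 60, "x": -0.2401, "y": -0.236, "z": 0.238, "ax": -0.0, "ay": -0.001, "az": -1.125}
```

View pics/w2b.png

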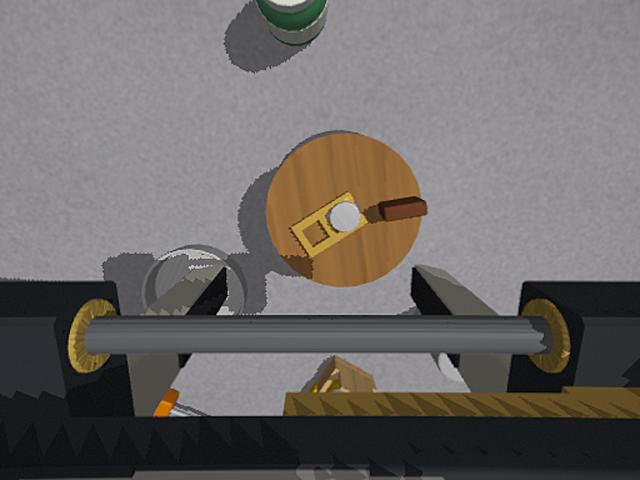

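>>> carry_out --targets '[{"hand": 100, "x": -0.2405, "y": -0.236, "z": 0.1, "ax": 0, "ay": 0, "az": 1.35}, {"hand": 100, "x": -0.2405, "y": -0.236, "z": 0.1, "ax": 0, "ay": 0, "az": 1.35}, {"hand": 100, "x": -0.2405, "y": -0.236, "z": 0.1, "ax": 0, "ay": 0, "az": 1.35}, {"hand": 100, "x": -0.2405, "y": -0.236, "z": 0.14, "ax": 0, "ay": 0, "az": 1.35}, {"hand": 100, "x": -0.2405, "y": -0.236, "z": 0.14, "ax": 0, "ay": 0, "az": 1.35}, {"hand": 100, "x": -0.2405, "y": -0.236, "z": 0.14, "ax": 0, "ay": 0, "az": 1.35}, {"hand": 100, "x": -0.2405, "y": -0.236, "z": 0.14, "ax": 0, "ay": 0, "az": 1.35}, {"hand": 100, "x": -0.2405, "y": -0.236, "z": 0.14, "ax": 0, "ay": 0, "az": 1.35}]'

```text
t: 2.3
tool_pos: [0.4295, -0.0428, 0.2876]
orientation: [-2.946, -1.091, -0.0]
force: [-0.3, 0.4, 0.1]
opening: 0.0925
gripper_force: 0.0
```

>>> carry_out --targets '[{"hand": 70, "x": 0, "y": 0, "z": 0, "ax": 0, "ay": 0, "az": 0.668}, {"hand": 70, "x": 0, "y": 0, "z": 0, "ax": 0, "ay": 0, "az": 0.668}, {"hand": 70, "x": 0, "y": 0, "z": 0, "ax": 0, "ay": 0, "az": 0.668}, {"hand": 70, "x": 0, "y": 0, "z": 0, "ax": 0, "ay": 0, "az": 0.668}, {"hand": 70, "x": 0, "y": 0, "z": 0, "ax": 0, "ay": 0, "az": 0.668}]'

```text
t: 2.92
tool_pos: [0.4301, -0.0422, 0.2883]
orientation: [3.141, 0.075, 0.002]
force: [-0.1, 0.6, 0.8]
opening: 0.0654
gripper_force: 0.0
```

```bash
python3 - <<'E'
from plan import *
where(); im,d,p=save('wrist','w2')
cv2.imwrite('pics/w2b.png',cv2.resize(im,(640,480),interpolation=cv2.INTER_CUBIC))
P=cloud(d,p); m=(P[...,2]>.012)&(P[...,2]<.035)&(abs(P[...,1]+.04)<.06)&(P[...,0]>.34)&(P[...,0]<.6)
b,g,r=[im[...,i].astype(int) for i in range(3)]
h=m&(r>2*b)&(P[...,2]>.022)&(P[...,0]<.49); print(cv2.minAreaRect(P[h][:,:2].astype(np.float32)),P[h].mean(0),P[h].max(0))
s=m&~(r>1.5*b)&(P[...,0]>.49); print(cv2.minAreaRect(P[s][:,:2].astype(np.float32)),P[s].mean(0),P[s].max(0))
plan([(.429,-.042,.0225,-87.4,60,4)])
E
```

```text
t 2.92 grasp [ 0.4303 -0.0423  0.1213] yaw -87.3 q6 1.31 q1 -0.22 F [-0.1  0.6  0.8] op 0.0654 gf 0.0
((0.4310118556022644, -0.04272441565990448), (0.09834294021129608, 0.025433573871850967), 2.677614688873291) [ 0.43384355 -0.04263135  0.0278479 ] [ 0.48050188 -0.02805512  0.03031614]
((0.523912787437439, -0.037786006927490234), (0.0678509771823883, 0.005138804204761982), 2.863279104232788) [ 0.52432065 -0.03785403  0.0246653 ] [ 0.55784787 -0.0339348   0.0271233 ]
CALL
   4 x {"hand": 60, "x": -0.0011, "y": -0.0005, "z": 0.0987, "ax": 0.0, "ay": -0.001, "az": 0.003}
```

>>> carry_out --newtons 50 --targets '[{"hand": 60, "x": 0, "y": 0, "z": 0.06, "ax": 0, "ay": 0, "az": 0}, {"hand": 60, "x": 0, "y": 0, "z": 0.0985, "ax": 0, "ay": 0, "az": 0}, {"hand": 60, "x": 0, "y": 0, "z": 0.0985, "ax": 0, "ay": 0, "az": 0}, {"hand": 0, "x": 0, "y": 0, "z": 0.0985, "ax": 0, "ay": 0, "az": 0}, {"hand": 0, "x": 0, "y": 0, "z": 0.0985, "ax": 0, "ay": 0, "az": 0}, {"hand": 0, "x": 0, "y": 0, "z": 0.0985, "ax": 0, "ay": 0, "az": 0}, {"hand": 0, "x": 0, "y": 0, "z": 0.0985, "ax": 0, "ay": 0, "az": 0}, {"hand": 0, "x": 0, "y": 0, "z": 0.0985, "ax": 0, "ay": 0, "az": 0}]'

```text
t: 3.98
tool_pos: [0.4298, -0.0434, 0.1895]
orientation: [-3.141, -0.066, -0.001]
force: [-0.1, 0.3, 2.5]
opening: 0.0255
gripper_force: 50.0
```

```bash
python3 - <<'E'
from plan import *
where()
s=read_state(); g=s['tool_pos']
plan([(g[0],g[1],.19,-87.4,0,3),(.4639,.1648,.19,-29,0,5)])
E
```

```text
t 3.98 grasp [ 0.4299 -0.0434  0.0225] yaw -87.6 q6 1.31 q1 -0.22 F [-0.1  0.3  2.5] op 0.0255 gf 50.0
CALL
   3 x {"hand": 0, "x": 0.0001, "y": -0.0, "z": -0.1675, "ax": -0.0, "ay": -0.0, "az": -0.003}
   5 x {"hand": 0, "x": 0.0428, "y": -0.2066, "z": -0.1675, "ax": 0.0, "ay": -0.0, "az": -1.023}
```

>>> carry_out --targets '[{"hand": 0, "x": 0, "y": 0, "z": -0.06, "ax": 0, "ay": 0, "az": 0}, {"hand": 0, "x": 0, "y": 0, "z": -0.12, "ax": 0, "ay": 0, "az": 0}, {"hand": 0, "x": 0, "y": 0, "z": -0.1675, "ax": 0, "ay": 0, "az": 0}, {"hand": 0, "x": 0.0428, "y": -0.2066, "z": -0.1675, "ax": 0, "ay": 0, "az": -0.7}, {"hand": 0, "x": 0.0428, "y": -0.2066, "z": -0.1675, "ax": 0, "ay": 0, "az": -0.7}, {"hand": 0, "x": 0.0428, "y": -0.2066, "z": -0.1675, "ax": 0, "ay": 0, "az": -0.7}, {"hand": 0, "x": 0.0428, "y": -0.2066, "z": -0.1675, "ax": 0, "ay": 0, "az": -0.7}, {"hand": 0, "x": 0.0428, "y": -0.2066, "z": -0.1675, "ax": 0, "ay": 0, "az": -0.7}]'

```text
t: 4.97
tool_pos: [0.4636, 0.1663, 0.3561]
orientation: [-2.926, -1.144, 0.002]
force: [0.8, -0.4, -1.9]
opening: 0.0258
gripper_force: 50.0
```

>>> carry_out --targets '[{"hand": 0, "x": 0, "y": 0, "z": 0, "ax": 0, "ay": 0, "az": -0.323}, {"hand": 0, "x": 0, "y": 0, "z": 0, "ax": 0, "ay": 0, "az": -0.323}, {"hand": 0, "x": 0, "y": 0, "z": 0.02, "ax": 0, "ay": 0, "az": -0.323}, {"hand": 0, "x": 0, "y": 0, "z": 0.03, "ax": 0, "ay": 0, "az": -0.323}, {"hand": 0, "x": 0, "y": 0, "z": 0.03, "ax": 0, "ay": 0, "az": -0.323}, {"hand": 0, "x": 0, "y": 0, "z": 0.03, "ax": 0, "ay": 0, "az": -0.323}]'

```text
t: 5.72
tool_pos: [0.4641, 0.1645, 0.3272]
orientation: [2.707, 1.593, 0.001]
force: [0.3, 0.4, -0.6]
opening: 0.0259
gripper_force: 50.0
```

```bash
python3 - <<'E'
from plan import *
np.set_printoptions(precision=4,suppress=True)
where(); im,d,p=save('wrist','w3')
cv2.imwrite('pics/w3b.png',cv2.resize(im,(800,600),interpolation=cv2.INTER_CUBIC))
P=cloud(d,p); D=np.array([np.cos(np.radians(61)),np.sin(np.radians(61))])
rel=P[...,:2]-[.5386,.2995]; a=rel@D; b=rel@[-D[1],D[0]]
m=(P[...,2]>.148)&(P[...,2]<.18)&(a>-.1)&(a<.03)&(abs(b)<.03)&(d>0)
print('shank along/lat', len(a[m]), a[m].max(), b[m].min(),b[m].max(), np.median(P[m][:,2]))
for lo,hi in((-.09,-.07),(-.07,-.05),(-.05,-.03),(-.034,-.02)):
    k=m&(a>lo)&(a<hi); print(lo,k.sum(),b[k].mean() if k.any() else 0,P[k][:,2].max() if k.any() else 0)
print('proj post,eye,shank end', *[ (proj(p,q)+.5)*1.5625-.5 for q in ([.5386,.2995,.122],[.5246,.2741,.115])])
E
```

```text
t 5.72 grasp [0.4641 0.1645 0.1602] yaw -29.0 q6 0.74 q1 0.24 F [ 0.3  0.4 -0.6] op 0.0259 gf 50.0
shank along/lat 1731 -0.035710956023584546 -0.002937764274058671 0.0030673812472748504 0.16243688737415848
-0.09 478 9.232115837972754e-05 0.1646069872545548
-0.07 594 3.554574526534953e-05 0.16502923272426442
-0.05 440 -4.475995956074652e-06 0.16502966643448147
-0.034 0 0 0
proj post,eye,shank end [397.0626 -69.8013] [397.415   28.3177]
```

View pics/w3b.png

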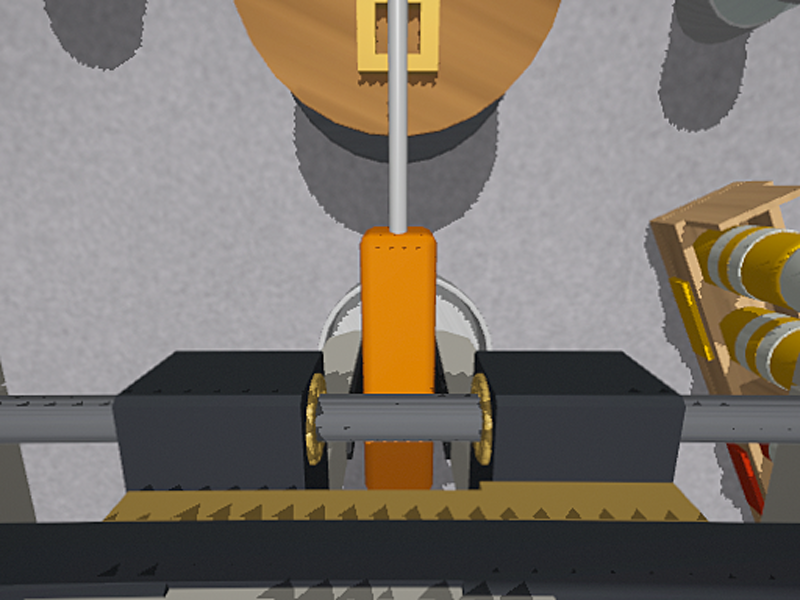

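>>> carry_out --targets '[{"hand": 0, "x": 0, "y": 0, "z": 0.015, "ax": 0, "ay": 0, "az": 0}, {"hand": 0, "x": 0, "y": 0, "z": 0.022, "ax": 0, "ay": 0, "az": 0}, {"hand": 0, "x": 0, "y": 0, "z": 0.027, "ax": 0, "ay": 0, "az": 0}, {"hand": 0, "x": 0, "y": 0, "z": 0.0307, "ax": 0, "ay": 0, "az": 0}, {"hand": 0, "x": 0, "y": 0, "z": 0.0307, "ax": 0, "ay": 0, "az": 0}]'

```text
t: 6.4
tool_pos: [0.4638, 0.1648, 0.2957]
orientation: [-2.707, -1.595, 0.001]
force: [-0.3, 1.2, -0.9]
opening: 0.0256
gripper_force: 50.0
```

```bash
python3 - <<'E'
from plan import *
where(); im,d,p=save('scene','s1'); i=load('wrist' and 'w3')[0]
im2,d2,p2=save('wrist','w4')
o=np.zeros((600,800,3),np.uint8); o[:400]=cv2.resize(im[135:185,285:385],(800,400),interpolation=cv2.INTER_CUBIC)
o[400:,:400]=cv2.resize(im2[0:100,150:350],(400,200),interpolation=cv2.INTER_CUBIC)
cv2.imwrite('pics/c2.png',o)
E
```

```text
t 6.40 grasp [0.4637 0.1648 0.1287] yaw -29.0 q6 0.74 q1 0.24 F [-0.3  1.2 -0.9] op 0.0256 gf 50.0
```

View pics/c2.png

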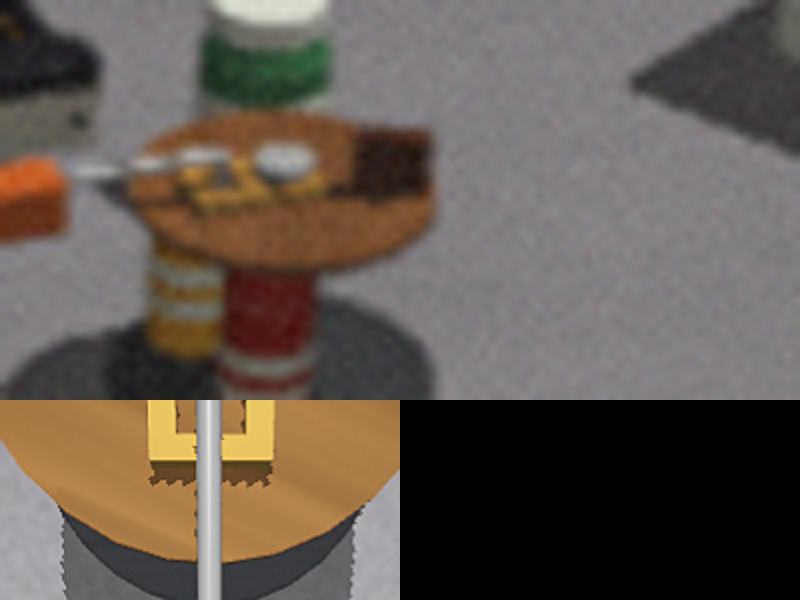

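>>> carry_out --targets '[{"hand": 0, "x": -0.006, "y": 0, "z": 0, "ax": 0, "ay": 0, "az": 0}, {"hand": 0, "x": -0.01, "y": 0, "z": 0, "ax": 0, "ay": 0, "az": 0}, {"hand": 0, "x": -0.014, "y": 0, "z": 0, "ax": 0, "ay": 0, "az": 0}, {"hand": 0, "x": -0.018, "y": 0, "z": 0, "ax": 0, "ay": 0, "az": 0}, {"hand": 0, "x": -0.022, "y": 0, "z": 0, "ax": 0, "ay": 0, "az": 0}]'

```text
t: 7.12
tool_pos: [0.4535, 0.1459, 0.2969]
orientation: [-2.706, -1.595, -0.005]
force: [1.1, 2.5, -1.8]
opening: 0.0257
gripper_force: 50.0
```

>>> carry_out --targets '[{"hand": 0, "x": -0.004, "y": 0, "z": 0, "ax": 0, "ay": 0, "az": 0}, {"hand": 0, "x": -0.008, "y": 0, "z": 0, "ax": 0, "ay": 0, "az": 0}, {"hand": 0, "x": -0.012, "y": 0, "z": 0, "ax": 0, "ay": 0, "az": 0}, {"hand": 0, "x": -0.016, "y": 0, "z": 0, "ax": 0, "ay": 0, "az": 0}, {"hand": 0, "x": -0.02, "y": 0, "z": 0, "ax": 0, "ay": 0, "az": 0}, {"hand": 0, "x": -0.022, "y": 0, "z": 0, "ax": 0, "ay": 0, "az": 0}, {"hand": 0, "x": -0.022, "y": 0, "z": 0, "ax": 0, "ay": 0, "az": 0}]'

```text
t: 8.0
tool_pos: [0.4425, 0.1262, 0.296]
orientation: [2.707, 1.594, -0.0]
force: [-0.3, -0.5, -1.6]
opening: 0.0257
gripper_force: 50.0
```

```bash
python3 - <<'E'
from plan import *
where(); im,d,p=save('scene','s2')
im2,d2,p2=save('wrist','w5')
o=np.zeros((600,800,3),np.uint8); o[:400]=cv2.resize(im[135:185,285:385],(800,400),interpolation=cv2.INTER_CUBIC)
o[400:,:400]=cv2.resize(im2[0:100,150:350],(400,200),interpolation=cv2.INTER_CUBIC)
cv2.imwrite('pics/c3.png',o)
E
```

```text
t 8.00 grasp [0.4425 0.1262 0.129 ] yaw -29.0 q6 0.67 q1 0.17 F [-0.3 -0.5 -1.6] op 0.0257 gf 50.0
```

View pics/c3.png

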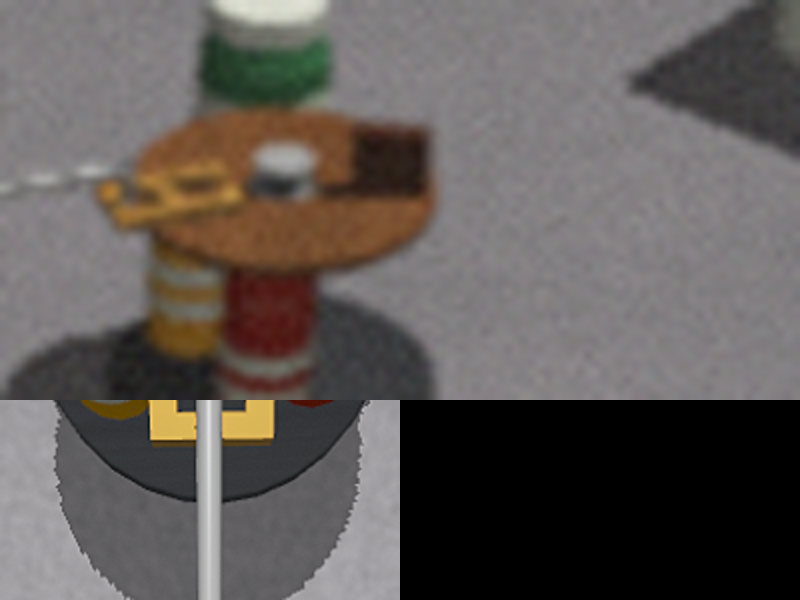

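>>> carry_out --targets '[{"hand": 0, "x": 0.004, "y": 0, "z": 0, "ax": 0, "ay": 0, "az": 0}, {"hand": 0, "x": 0.005, "y": 0, "z": 0, "ax": 0, "ay": 0, "az": 0}, {"hand": 0, "x": 0.005, "y": 0, "z": -0.02, "ax": 0, "ay": 0, "az": 0}, {"hand": 0, "x": 0.005, "y": 0, "z": -0.06, "ax": 0, "ay": 0, "az": 0}, {"hand": 0, "x": 0.005, "y": 0, "z": -0.06, "ax": 0, "ay": 0, "az": 0}]'

```text
t: 8.72
tool_pos: [0.4462, 0.1311, 0.3597]
orientation: [2.705, 1.594, 0.009]
force: [0.2, -0.3, -2.0]
opening: 0.0257
gripper_force: 50.0
```

```bash
python3 - <<'E'
from plan import *
where(); im,d,p=save('top','top2'); P=cloud(d,p)
m=(abs(P[...,2]-.115)<.004)&(np.hypot(P[...,0]-.52,P[...,1]-.265)<.06)&(np.hypot(P[...,0]-.5386,P[...,1]-.2995)>.02); b,g,r=[im[...,i].astype(int) for i in range(3)]
m&=(g>1.3*b); print('clip',cv2.minAreaRect(P[m][:,:2].astype(np.float32)),P[m].mean(0))
plan([(.43,-.0425,.19,-87.4,0,6),(.43,-.0425,.0228,-87.4,0,4)])
E
```

```text
t 8.72 grasp [0.4473 0.1313 0.1927] yaw -29.0 q6 0.68 q1 0.18 F [ 0.2 -0.3 -2. ] op 0.0257 gf 50.0
clip ((0.0, 0.0), (0.0, 0.0), 0.0) [nan nan nan]
CALL
   6 x {"hand": 0, "x": -0.1593, "y": 0.0704, "z": 0.0004, "ax": 0.001, "ay": -0.003, "az": 1.02}
   2 x {"hand": 0, "x": -0.1596, "y": 0.0699, "z": 0.1676, "ax": 0.001, "ay": -0.003, "az": 1.02}
CALL
   2 x {"hand": 0, "x": 0.0, "y": 0.0, "z": 0.0, "ax": 0.0, "ay": 0.0, "az": 0.0}<stdin>:4: RuntimeWarning: Mean of empty slice.
  ret = um.true_divide(
```

```bash
cat > clip.py <<'E'
from plan import *
def clip(name='scene',fn='sx'):
    im,d,p=save(name,fn); P=cloud(d,p); b,g,r=[im[...,i].astype(int) for i in range(3)]
    m=(P[...,2]>.111)&(P[...,2]<.121)&(np.hypot(P[...,0]-.515,P[...,1]-.26)<.055)&(d>0)
    rr=np.hypot(P[...,0]-.5386,P[...,1]-.2995); m&=rr>.0165
    q=P[m]; print(name,len(q),cv2.minAreaRect(q[:,:2].astype(np.float32)),q.mean(0))
    return q
E
python3 - <<'E'
from clip import *
clip('scene','s3'); clip('wrist','w6')
E
```

```text
scene 62 ((0.5230722427368164, 0.2610611617565155), (0.07140333950519562, 0.07640396803617477), 0.14110104739665985) [0.51602288 0.25455305 0.11343798]
wrist 1243 ((0.5072547197341919, 0.2433156669139862), (0.03574661910533905, 0.03152471035718918), 61.71814727783203) [0.50734293 0.24339031 0.1127078 ]
```

>>> carry_out --targets '[{"hand": 0, "x": -0.1593, "y": 0.0704, "z": 0, "ax": 0, "ay": 0, "az": 1.02}, {"hand": 0, "x": -0.1593, "y": 0.0704, "z": 0, "ax": 0, "ay": 0, "az": 1.02}, {"hand": 0, "x": -0.1593, "y": 0.0704, "z": 0, "ax": 0, "ay": 0, "az": 1.02}, {"hand": 0, "x": -0.1593, "y": 0.0704, "z": 0, "ax": 0, "ay": 0, "az": 1.02}, {"hand": 0, "x": -0.1593, "y": 0.0704, "z": 0, "ax": 0, "ay": 0, "az": 1.02}, {"hand": 0, "x": -0.1593, "y": 0.0704, "z": 0, "ax": 0, "ay": 0, "az": 1.02}, {"hand": 0, "x": -0.1593, "y": 0.0704, "z": 0.06, "ax": 0, "ay": 0, "az": 1.02}, {"hand": 0, "x": -0.1593, "y": 0.0704, "z": 0.12, "ax": 0, "ay": 0, "az": 1.02}]'

```text
t: 9.88
tool_pos: [0.429, -0.0427, 0.234]
orientation: [3.141, 0.07, 0.001]
force: [0.2, -0.2, -3.1]
opening: 0.0256
gripper_force: 50.0
```

```bash
python3 - <<'E'
from plan import *
where()
plan([(.43,-.0425,.0226,-87.4,0,4)])
E
```

```text
t 9.88 grasp [ 0.4291 -0.0427  0.067 ] yaw -87.4 q6 1.31 q1 -0.22 F [ 0.2 -0.2 -3.1] op 0.0256 gf 50.0
CALL
   4 x {"hand": 0, "x": 0.001, "y": -0.0001, "z": 0.0444, "ax": 0.0, "ay": -0.001, "az": -0.001}
```

>>> carry_out --targets '[{"hand": 0, "x": 0, "y": 0, "z": 0.04, "ax": 0, "ay": 0, "az": 0}, {"hand": 0, "x": 0, "y": 0, "z": 0.048, "ax": 0, "ay": 0, "az": 0}, {"hand": 0, "x": 0, "y": 0, "z": 0.048, "ax": 0, "ay": 0, "az": 0}]'

```text
t: 10.25
tool_pos: [0.4285, -0.0425, 0.1869]
orientation: [-3.14, -0.071, 0.005]
force: [0.1, -0.0, -1.4]
opening: 0.0255
gripper_force: 50.0
```

```bash
python3 - <<'E'
from plan import *
where()
E
```

```text
t 10.25 grasp [ 0.428  -0.0424  0.0199] yaw -87.4 q6 1.31 q1 -0.22 F [ 0.1 -0.  -1.4] op 0.0255 gf 50.0
```

>>> carry_out --targets '[{"hand": 70, "x": 0, "y": 0, "z": 0, "ax": 0, "ay": 0, "az": 0}, {"hand": 70, "x": 0, "y": 0, "z": 0, "ax": 0, "ay": 0, "az": 0}, {"hand": 70, "x": 0, "y": 0, "z": 0, "ax": 0, "ay": 0, "az": 0}, {"hand": 70, "x": 0, "y": 0, "z": -0.06, "ax": 0, "ay": 0, "az": 0}, {"hand": 70, "x": 0, "y": 0, "z": -0.12, "ax": 0, "ay": 0, "az": 0}, {"hand": 70, "x": 0, "y": 0, "z": -0.18, "ax": 0, "ay": 0, "az": 0}, {"hand": 70, "x": 0, "y": 0, "z": -0.22, "ax": 0, "ay": 0, "az": 0}, {"hand": 70, "x": 0, "y": 0, "z": -0.22, "ax": 0, "ay": 0, "az": 0}]'

```text
t: 11.25
tool_pos: [0.4302, -0.043, 0.4123]
orientation: [3.139, 0.07, 0.012]
force: [0.7, -0.2, -0.3]
opening: 0.0653
gripper_force: 0.0
```

```bash
python3 - <<'E'
from plan import *
where(); im,d,p=save('wrist','w7'); P=cloud(d,p)
m=(P[...,2]>.012)&(P[...,2]<.04)&(abs(P[...,1]+.04)<.06)&(P[...,0]>.34)&(P[...,0]<.6); print('pick',cv2.minAreaRect(P[m][:,:2].astype(np.float32)),P[m].max(0))
plan([(.505,.24,.24,-28.4,70,8)])
E
```

```text
t 11.25 grasp [ 0.4315 -0.0432  0.2453] yaw -87.4 q6 1.31 q1 -0.22 F [ 0.7 -0.2 -0.3] op 0.0653 gf 0.0
pick ((0.46750009059906006, -0.04021806642413139), (0.1749538630247116, 0.0260302796959877), 2.5176851749420166) [ 0.554979   -0.02759757  0.03102626]
CALL
   8 x {"hand": 70, "x": 0.0879, "y": -0.2792, "z": 0.0026, "ax": 0.003, "ay": -0.003, "az": -1.03}
```

>>> carry_out --targets '[{"hand": 70, "x": 0.088, "y": -0.279, "z": 0, "ax": 0, "ay": 0, "az": -1.03}, {"hand": 70, "x": 0.088, "y": -0.279, "z": 0, "ax": 0, "ay": 0, "az": -1.03}, {"hand": 70, "x": 0.088, "y": -0.279, "z": 0, "ax": 0, "ay": 0, "az": -1.03}, {"hand": 70, "x": 0.088, "y": -0.279, "z": 0, "ax": 0, "ay": 0, "az": -1.03}, {"hand": 70, "x": 0.088, "y": -0.279, "z": 0, "ax": 0, "ay": 0, "az": -1.03}, {"hand": 70, "x": 0.088, "y": -0.279, "z": 0, "ax": 0, "ay": 0, "az": -1.03}, {"hand": 70, "x": 0.088, "y": -0.279, "z": 0, "ax": 0, "ay": 0, "az": -1.03}, {"hand": 70, "x": 0.088, "y": -0.279, "z": 0, "ax": 0, "ay": 0, "az": -1.03}]'

```text
t: 12.3
tool_pos: [0.5045, 0.2394, 0.4068]
orientation: [-2.701, -1.604, 0.003]
force: [-0.2, 0.7, 0.2]
opening: 0.0652
gripper_force: 0.0
```

```bash
python3 - <<'E'
from clip import *
np.set_printoptions(precision=4,suppress=True)
where(); q=clip('wrist','w8')
A=np.c_[q[:,:2]-q[:,:2].mean(0),np.ones(len(q))]; print('plane',np.linalg.lstsq(A,q[:,2],rcond=None)[0])
D=np.array([np.cos(np.radians(61)),np.sin(np.radians(61))]); a=(q[:,:2]-[.5386,.2995])@D
for lo in np.arange(-.085,-.015,.01):
    k=(a>lo)&(a<lo+.01); print(round(lo,3),k.sum(),q[k][:,2].mean() if k.any() else 0)
im=load('w8')[0]; cv2.imwrite('pics/w8b.png',cv2.resize(im,(640,480),interpolation=cv2.INTER_CUBIC))
E
```

```text
t 12.30 grasp [0.5042 0.2393 0.2398] yaw -28.6 q6 0.85 q1 0.35 F [-0.2  0.7  0.2] op 0.0652 gf 0.0
wrist 1066 ((0.5124449729919434, 0.25299975275993347), (0.057917676866054535, 0.031627923250198364), 61.37763214111328) [0.5117 0.2517 0.114 ]
plane [0.0105 0.0314 0.114 ]
-0.085 214 0.1131675974802958
-0.075 138 0.11362248694507493
-0.065 190 0.11391496765984592
-0.055 190 0.11406136651324437
-0.045 125 0.11453967390283491
-0.035 189 0.11482782313192173
-0.025 20 0.11499348726681588
-0.015 0 0
```

View pics/w8b.png

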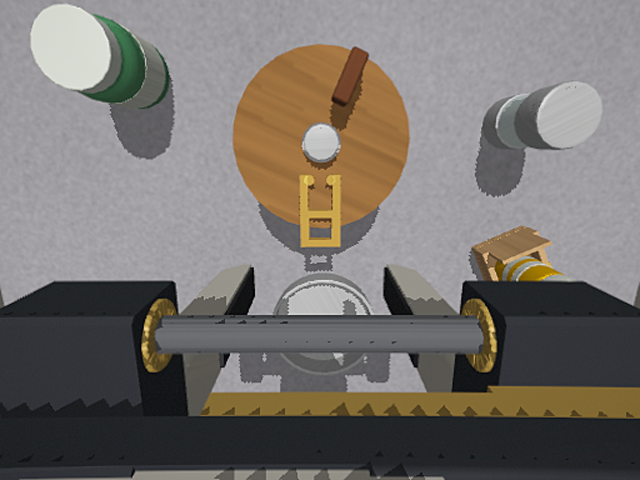

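>>> carry_out --newtons 30 --targets '[{"hand": 60, "x": 0.002, "y": 0, "z": 0.06, "ax": 0, "ay": 0, "az": 0}, {"hand": 60, "x": 0.002, "y": 0, "z": 0.1, "ax": 0, "ay": 0, "az": 0}, {"hand": 60, "x": 0.002, "y": 0, "z": 0.111, "ax": 0, "ay": 0, "az": 0}, {"hand": 60, "x": 0.002, "y": 0, "z": 0.111, "ax": 0, "ay": 0, "az": 0}, {"hand": 0, "x": 0.002, "y": 0, "z": 0.111, "ax": 0, "ay": 0, "az": 0}, {"hand": 0, "x": 0.002, "y": 0, "z": 0.111, "ax": 0, "ay": 0, "az": 0}, {"hand": 0, "x": 0.002, "y": 0, "z": 0.111, "ax": 0, "ay": 0, "az": 0}, {"hand": 0, "x": 0.002, "y": 0, "z": 0.111, "ax": 0, "ay": 0, "az": 0}]'

```text
t: 13.35
tool_pos: [0.5059, 0.2418, 0.2976]
orientation: [2.699, 1.608, 0.002]
force: [-0.5, 0.1, -0.1]
opening: 0.0296
gripper_force: 30.0
```

>>> carry_out --targets '[{"hand": 0, "x": 0, "y": 0, "z": -0.01, "ax": 0, "ay": 0, "az": 0}, {"hand": 0, "x": 0, "y": 0, "z": -0.05, "ax": 0, "ay": 0, "az": 0}, {"hand": 0, "x": 0, "y": 0, "z": -0.08, "ax": 0, "ay": 0, "az": 0}, {"hand": 0, "x": 0, "y": 0, "z": -0.08, "ax": 0, "ay": 0, "az": 0}]'

```text
t: 13.85
tool_pos: [0.5065, 0.242, 0.3807]
orientation: [2.698, 1.608, 0.009]
force: [0.4, 0.0, -1.2]
opening: 0.0299
gripper_force: 30.0
```

```bash
python3 - <<'E'
from clip import *
where(); im,d,p=save('top','top3'); P=cloud(d,p)
m=(np.hypot(P[...,0]-.445,P[...,1]-.12)<.11)&(P[...,2]>.014)&(P[...,2]<.035)&(P[...,1]>.01); print('dish',m.sum(),cv2.minEnclosingCircle(P[m][:,:2].astype(np.float32)))
im,d,p=save('scene','s4'); P=cloud(d,p)
m=(np.hypot(P[...,0]-.445,P[...,1]-.12)<.11)&(P[...,2]>.014)&(P[...,2]<.035)&(P[...,1]>.01); print('dish scene',m.sum(),cv2.minEnclosingCircle(P[m][:,:2].astype(np.float32)))
E
```

```text
t 13.85 grasp [0.5075 0.2423 0.2137] yaw -28.4 q6 0.85 q1 0.35 F [ 0.4  0.  -1.2] op 0.0299 gf 30.0
dish 198 ((0.44450101256370544, 0.11923179775476456), 0.05958765000104904)
dish scene 268 ((0.44492948055267334, 0.11759448051452637), 0.06424864381551743)
```

```bash
python3 - <<'E'
from clip import *
where(); plan([(.438,.107,.19,-28.4,0,4),(.438,.107,.0295,-28.4,0,4)])
E
```

```text
t 13.95 grasp [0.5055 0.2416 0.2097] yaw -28.4 q6 0.85 q1 0.35 F [-0.1  0.3 -1.2] op 0.0297 gf 30.0
CALL
   4 x {"hand": 0, "x": -0.1505, "y": 0.0046, "z": 0.0197, "ax": -0.0, "ay": 0.0, "az": -0.0}
   4 x {"hand": 0, "x": -0.1505, "y": 0.0047, "z": 0.1802, "ax": -0.0, "ay": 0.0, "az": -0.0}
```

>>> carry_out --targets '[{"hand": 0, "x": -0.15, "y": 0.0046, "z": 0.02, "ax": 0, "ay": 0, "az": 0}, {"hand": 0, "x": -0.15, "y": 0.0046, "z": 0.02, "ax": 0, "ay": 0, "az": 0}, {"hand": 0, "x": -0.15, "y": 0.0046, "z": 0.02, "ax": 0, "ay": 0, "az": 0}, {"hand": 0, "x": -0.15, "y": 0.0046, "z": 0.08, "ax": 0, "ay": 0, "az": 0}, {"hand": 0, "x": -0.15, "y": 0.0046, "z": 0.14, "ax": 0, "ay": 0, "az": 0}, {"hand": 0, "x": -0.15, "y": 0.0046, "z": 0.175, "ax": 0, "ay": 0, "az": 0}, {"hand": 0, "x": -0.15, "y": 0.0046, "z": 0.18, "ax": 0, "ay": 0, "az": 0}, {"hand": 0, "x": -0.15, "y": 0.0046, "z": 0.18, "ax": 0, "ay": 0, "az": 0}]'

```text
t: 14.95
tool_pos: [0.4382, 0.1075, 0.197]
orientation: [-2.698, -1.608, 0.002]
force: [0.5, -0.3, -0.9]
opening: 0.0311
gripper_force: 30.0
```

>>> carry_out --targets '[{"hand": 48, "x": 0, "y": 0, "z": 0, "ax": 0, "ay": 0, "az": 0}, {"hand": 48, "x": 0, "y": 0, "z": 0, "ax": 0, "ay": 0, "az": 0}, {"hand": 48, "x": 0, "y": 0, "z": -0.06, "ax": 0, "ay": 0, "az": 0}, {"hand": 48, "x": 0, "y": 0, "z": -0.12, "ax": 0, "ay": 0, "az": 0}, {"hand": 48, "x": 0, "y": 0, "z": -0.17, "ax": 0, "ay": 0, "az": 0}]'

```text
t: 15.58
tool_pos: [0.4384, 0.1076, 0.3707]
orientation: [2.697, 1.608, 0.005]
force: [1.1, -0.3, 0.3]
opening: 0.0444
gripper_force: 0.0
```

```bash
python3 - <<'E'
from clip import *
where(); im,d,p=save('wrist','w9'); cv2.imwrite('pics/w9b.png',cv2.resize(im,(640,480),interpolation=cv2.INTER_CUBIC))
import sys
# fin grasp: fin centre, keeper yaw 37 -> tool y at 127 / -53
plan([(.5755,.328,.19,-53,48,6),(.5755,.328,.131,-53,48,2)])
E
```

```text
t 15.57 grasp [0.439  0.1076 0.2037] yaw -28.4 q6 0.62 q1 0.13 F [ 1.1 -0.3  0.3] op 0.0444 gf 0.0
CALL
   6 x {"hand": 48, "x": 0.2579, "y": 0.0142, "z": 0.023, "ax": 0.009, "ay": -0.01, "az": 0.429}
   2 x {"hand": 48, "x": 0.2575, "y": 0.0136, "z": 0.082, "ax": 0.009, "ay": -0.01, "az": 0.429}
```

View pics/w9b.png

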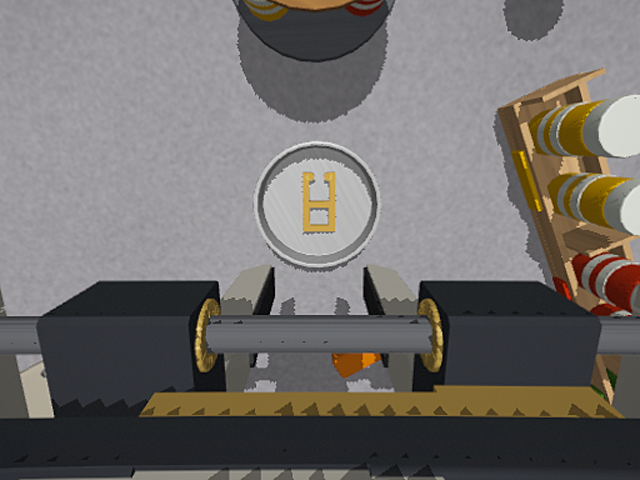

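```bash
python3 - <<'E'
from clip import *
im,d,p=load('w8'); P=cloud(d,p); m=(P[...,2]>.131)&(P[...,2]<.143)&(np.hypot(P[...,0]-.575,P[...,1]-.328)<.05)
print('fin',m.sum(),cv2.minAreaRect(P[m][:,:2].astype(np.float32)),P[m].mean(0))
k=(abs(P[...,2]-.108)<.003)&(np.hypot(P[...,0]-.5386,P[...,1]-.2995)<.08); print('keeper',cv2.minEnclosingCircle(P[k][:,:2].astype(np.float32)))
E
```

```text
fin 667 ((0.5752777457237244, 0.3271883726119995), (0.03446730971336365, 0.012196648865938187), 37.59156036376953) [0.575074   0.3271698  0.13971464]
keeper ((0.5360144972801208, 0.2959718108177185), 0.07218798995018005)
```

>>> carry_out --targets '[{"hand": 48, "x": 0.2579, "y": 0.014, "z": 0.015, "ax": 0, "ay": 0, "az": 0.429}, {"hand": 48, "x": 0.2579, "y": 0.014, "z": 0.015, "ax": 0, "ay": 0, "az": 0.429}, {"hand": 48, "x": 0.2579, "y": 0.014, "z": 0.015, "ax": 0, "ay": 0, "az": 0.429}, {"hand": 48, "x": 0.2579, "y": 0.014, "z": 0.015, "ax": 0, "ay": 0, "az": 0.429}, {"hand": 48, "x": 0.2579, "y": 0.014, "z": 0.015, "ax": 0, "ay": 0, "az": 0.429}, {"hand": 48, "x": 0.2579, "y": 0.014, "z": 0.015, "ax": 0, "ay": 0, "az": 0.429}]'

```text
t: 16.38
tool_pos: [0.5734, 0.328, 0.3519]
orientation: [2.978, 0.998, -0.001]
force: [-0.3, -1.1, -0.8]
opening: 0.0445
gripper_force: 0.0
```

```bash
python3 - <<'E'
from clip import *
where(); plan([(.5755,.328,.131,-53,40,4)])
E
```

```text
t 16.38 grasp [0.5734 0.328  0.1849] yaw -52.9 q6 1.37 q1 0.44 F [-0.3 -1.1 -0.8] op 0.0445 gf 0.0
CALL
   4 x {"hand": 40, "x": 0.0017, "y": 0.0013, "z": 0.0539, "ax": 0.0, "ay": 0.0, "az": 0.001}
```

>>> carry_out --newtons 50 --targets '[{"hand": 40, "x": 0.0017, "y": 0.001, "z": 0.04, "ax": 0, "ay": 0, "az": 0}, {"hand": 40, "x": 0.0017, "y": 0.001, "z": 0.053, "ax": 0, "ay": 0, "az": 0}, {"hand": 40, "x": 0.0017, "y": 0.001, "z": 0.053, "ax": 0, "ay": 0, "az": 0}, {"hand": 0, "x": 0.0017, "y": 0.001, "z": 0.053, "ax": 0, "ay": 0, "az": 0}, {"hand": 0, "x": 0.0017, "y": 0.001, "z": 0.053, "ax": 0, "ay": 0, "az": 0}, {"hand": 0, "x": 0.0017, "y": 0.001, "z": 0.053, "ax": 0, "ay": 0, "az": 0}, {"hand": 0, "x": 0.0017, "y": 0.001, "z": 0.053, "ax": 0, "ay": 0, "az": 0}, {"hand": 0, "x": 0.0017, "y": 0.001, "z": 0.053, "ax": 0, "ay": 0, "az": 0}]'

```text
t: 17.38
tool_pos: [0.5757, 0.3281, 0.3]
orientation: [-2.979, -0.997, -0.002]
force: [-0.3, -1.4, 5.8]
opening: 0.0116
gripper_force: 50.0
```

```bash
python3 - <<'E'
from clip import *
where(); plan([(.5755,.328,.255,-53,0,6)])
E
```

```text
t 17.38 grasp [0.5759 0.3282 0.133 ] yaw -53.0 q6 1.37 q1 0.44 F [-0.3 -1.4  5.8] op 0.0116 gf 50.0
CALL
   6 x {"hand": 0, "x": -0.0, "y": 0.0, "z": -0.122, "ax": 0.0, "ay": -0.001, "az": 0.0}
```

>>> carry_out --targets '[{"hand": 0, "x": 0, "y": 0, "z": -0.01, "ax": 0, "ay": 0, "az": 0}, {"hand": 0, "x": 0, "y": 0, "z": -0.025, "ax": 0, "ay": 0, "az": 0}, {"hand": 0, "x": 0, "y": 0, "z": -0.045, "ax": 0, "ay": 0, "az": 0}, {"hand": 0, "x": 0, "y": 0, "z": -0.08, "ax": 0, "ay": 0, "az": 0}, {"hand": 0, "x": 0, "y": 0, "z": -0.12, "ax": 0, "ay": 0, "az": 0}, {"hand": 0, "x": 0, "y": 0, "z": -0.12, "ax": 0, "ay": 0, "az": 0}]'

```text
t: 18.12
tool_pos: [0.5762, 0.3283, 0.4257]
orientation: [-2.978, -0.997, -0.015]
force: [-0.4, 0.2, -1.0]
opening: 0.0118
gripper_force: 50.0
```

```bash
python3 - <<'E'
from clip import *
where(); plan([(.5006,-.2458,.25,-53,0,8)])
im,d,p=save('scene','s5'); P=cloud(d,p); b,g,r=[im[...,i].astype(int) for i in range(3)]
near=np.hypot(P[...,0]-.5386,P[...,1]-.2995)<.08
for n,z0,z1 in(('lids',.09,.106),('keep',.17,.27)):
    m=near&(P[...,2]>z0)&(P[...,2]<z1); q=P[m]; print(n,len(q)); 
    if n=='keep' and len(q): 
        A=np.c_[q[:,:2]-q[:,:2].mean(0),np.ones(len(q))]; print(q.mean(0),np.linalg.lstsq(A,q[:,2],rcond=None)[0])
cv2.imwrite('pics/s5b.png',cv2.resize(im[60:252,190:446],(768,576),interpolation=cv2.INTER_CUBIC))
E
```

```text
t 18.12 grasp [0.5776 0.329  0.2587] yaw -53.0 q6 1.37 q1 0.44 F [-0.4  0.2 -1. ] op 0.0118 gf 50.0
CALL
   8 x {"hand": 0, "x": -0.406, "y": 0.413, "z": 0.0057, "ax": 0.002, "ay": -0.009, "az": 0.0}
lids 216
keep 622
[0.54916529 0.29357684 0.23552066] [0.07635991 0.07311037 0.23552066]
```

View pics/s5b.png

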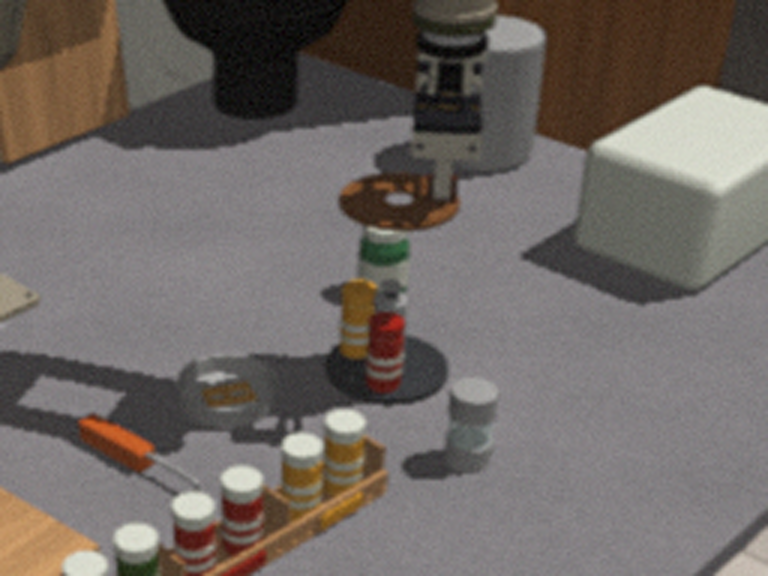

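>>> carry_out --targets '[{"hand": 0, "x": -0.04, "y": 0.04, "z": 0, "ax": 0, "ay": 0, "az": 0}, {"hand": 0, "x": -0.33, "y": 0.335, "z": 0, "ax": 0, "ay": 0, "az": 0}, {"hand": 0, "x": -0.33, "y": 0.335, "z": 0, "ax": 0, "ay": 0, "az": 0}, {"hand": 0, "x": -0.33, "y": 0.335, "z": 0, "ax": 0, "ay": 0, "az": 0}, {"hand": 0, "x": -0.33, "y": 0.335, "z": 0, "ax": 0, "ay": 0, "az": 0}, {"hand": 0, "x": -0.33, "y": 0.335, "z": 0, "ax": 0, "ay": 0, "az": 0}, {"hand": 0, "x": -0.33, "y": 0.335, "z": 0, "ax": 0, "ay": 0, "az": 0}, {"hand": 0, "x": -0.33, "y": 0.335, "z": 0, "ax": 0, "ay": 0, "az": 0}]'

```text
t: 19.18
tool_pos: [0.5123, -0.1407, 0.4177]
orientation: [-2.979, -0.994, 0.003]
force: [0.2, 0.6, -1.4]
opening: 0.012
gripper_force: 50.0
```

>>> carry_out --targets '[{"hand": 0, "x": -0.04, "y": 0.04, "z": 0.02, "ax": 0, "ay": 0, "az": 0}, {"hand": 0, "x": -0.076, "y": 0.077, "z": 0.04, "ax": 0, "ay": 0, "az": 0}, {"hand": 0, "x": -0.076, "y": 0.077, "z": 0.09, "ax": 0, "ay": 0, "az": 0}, {"hand": 0, "x": -0.076, "y": 0.077, "z": 0.14, "ax": 0, "ay": 0, "az": 0}, {"hand": 0, "x": -0.076, "y": 0.077, "z": 0.17, "ax": 0, "ay": 0, "az": 0}, {"hand": 0, "x": -0.076, "y": 0.077, "z": 0.18, "ax": 0, "ay": 0, "az": 0}, {"hand": 0, "x": -0.076, "y": 0.077, "z": 0.18, "ax": 0, "ay": 0, "az": 0}]'

```text
t: 20.05
tool_pos: [0.4988, -0.2453, 0.2385]
orientation: [-2.978, -0.997, 0.002]
force: [0.5, -0.6, -1.5]
opening: 0.0118
gripper_force: 50.0
```

```bash
python3 - <<'E'
from clip import *
read_camera('top'); where(); plan([(.5006,-.2458,.046,-53,0,3)])
im,d,p=save('scene','s6'); P=cloud(d,p)
m=(np.hypot(P[...,0]-.463,P[...,1]+.274)<.08)&(P[...,2]>.025)&(P[...,2]<.06)&(d>0); q=P[m]
print(len(q),cv2.minEnclosingCircle(q[:,:2].astype(np.float32)),q[:,2].mean())
m=(np.hypot(P[...,0]-.463,P[...,1]+.274)<.14)&(abs(P[...,2]-.014)<.004)&(d>0); print(cv2.minAreaRect(P[m][:,:2].astype(np.float32)))
im,d,p=load('top0'); P=cloud(d,p); m=(np.hypot(P[...,0]-.463,P[...,1]+.274)<.14)&(abs(P[...,2]-.014)<.005)&(d>0); print(cv2.minAreaRect(P[m][:,:2].astype(np.float32)))
E
```

```text
t 20.10 grasp [ 0.4995 -0.2456  0.0728] yaw -53.0 q6 0.38 q1 -0.55 F [ 0.3  0.5 -1.5] op 0.0115 gf 50.0
CALL
   3 x {"hand": 0, "x": 0.0008, "y": 0.0009, "z": 0.0268, "ax": 0.001, "ay": -0.0, "az": 0.0}
722 ((0.46258437633514404, -0.276959091424942), 0.07159615308046341) 0.04768995552244687
((0.464820921421051, -0.27583223581314087), (0.1963644027709961, 0.19518929719924927), 4.278681755065918)
((0.46181803941726685, -0.2746516764163971), (0.1930719017982483, 0.19275911152362823), 4.187936782836914)
```

Centred on the board; lower, release, rise.

>>> carry_out --targets '[{"hand": 0, "x": 0, "y": 0, "z": 0.015, "ax": 0, "ay": 0, "az": 0}, {"hand": 0, "x": 0, "y": 0, "z": 0.024, "ax": 0, "ay": 0, "az": 0}, {"hand": 0, "x": 0, "y": 0, "z": 0.0275, "ax": 0, "ay": 0, "az": 0}, {"hand": 0, "x": 0, "y": 0, "z": 0.0275, "ax": 0, "ay": 0, "az": 0}]'

```text
t: 20.65
tool_pos: [0.4991, -0.2455, 0.2121]
orientation: [-2.979, -0.997, 0.0]
force: [-3.2, 1.9, 6.8]
opening: 0.0117
gripper_force: 50.0
```

>>> carry_out --targets '[{"hand": 60, "x": 0, "y": 0, "z": 0, "ax": 0, "ay": 0, "az": 0}, {"hand": 60, "x": 0, "y": 0, "z": 0, "ax": 0, "ay": 0, "az": 0}, {"hand": 60, "x": 0, "y": 0, "z": 0, "ax": 0, "ay": 0, "az": 0}, {"hand": 60, "x": 0, "y": 0, "z": -0.06, "ax": 0, "ay": 0, "az": 0}, {"hand": 60, "x": 0, "y": 0, "z": -0.12, "ax": 0, "ay": 0, "az": 0}, {"hand": 90, "x": 0, "y": 0, "z": -0.18, "ax": 0, "ay": 0, "az": 0}, {"hand": 90, "x": 0, "y": 0, "z": -0.22, "ax": 0, "ay": 0, "az": 0}, {"hand": 90, "x": 0, "y": 0, "z": -0.22, "ax": 0, "ay": 0, "az": 0}]'

```text
t: 21.65
tool_pos: [0.4998, -0.2459, 0.4364]
orientation: [2.973, 0.995, 0.008]
force: [0.2, 0.5, 0.1]
opening: 0.0808
gripper_force: 0.0
```

```bash
python3 - <<'E'
from clip import *
np.set_printoptions(precision=4,suppress=True)
where(); im,d,p=save('top','top4'); P=cloud(d,p)
m=(np.hypot(P[...,0]-.463,P[...,1]+.274)<.09)&(P[...,2]>.0175)&(P[...,2]<.024)&(d>0); q=P[m]; print('keeper',len(q),cv2.minEnclosingCircle(q[:,:2].astype(np.float32)),q[:,2].mean())
def circ(n,c,r,z,t=.006):
    m=(np.hypot(P[...,0]-c[0],P[...,1]-c[1])<r)&(abs(P[...,2]-z)<t); q=P[m]
    print(n,len(q),*( (cv2.minEnclosingCircle(q[:,:2].astype(np.float32)),q.mean(0),im[m].mean(0)) if len(q) else ()))
for n,c in zip('YL YR RL RR GL GR'.split(),[(.6625,.0773),(.6593,.0145),(.6545,-.0689),(.6502,-.132),(.6463,-.2042),(.6424,-.2646)]): circ(n,c,.03,.1)
m=(np.hypot(P[...,0]-.5386,P[...,1]-.2995)<.072)&(abs(P[...,2]-.1)<.005); q=P[m]; c=im[m].astype(int)
for n,k in (('red',c[:,2]>2*c[:,1]),('yel',(c[:,1]>1.6*c[:,0])&(c[:,2]<2*c[:,1]))): print(n,k.sum(),cv2.minEnclosingCircle(q[k][:,:2].astype(np.float32)) if k.any() else '')
# rack walls
m=(abs(P[...,2]-.06)<.008)&(P[...,0]>.57)&(P[...,0]<.72)&(P[...,1]>-.36)&(P[...,1]<.15); q=P[m]; print('walls60',len(q),'ymin/max',q[:,1].min(),q[:,1].max()); print(np.round(np.histogram(q[:,1],bins=50,range=(-.36,.14))[0]))
m=(abs(P[...,2]-.03)<.006)&(P[...,0]>.57)&(P[...,0]<.72)&(P[...,1]>-.36)&(P[...,1]<.15); print('rack30',cv2.minAreaRect(P[m][:,:2].astype(np.float32)))
E
```

```text
t 21.65 grasp [ 0.501  -0.2466  0.2694] yaw -53.0 q6 0.38 q1 -0.55 F [0.2 0.5 0.1] op 0.0808 gf 0.0
keeper 701 ((0.46157169342041016, -0.2713555097579956), 0.08860871940851212) 0.02064171170794485
YL 141 ((0.662810206413269, 0.07691271603107452), 0.020847175270318985) [0.6623 0.0768 0.1003] [150.5603 155.9291 154.0426]
YR 146 ((0.6592891216278076, 0.014257743023335934), 0.021046798676252365) [0.6588 0.0144 0.1   ] [148.     154.2808 152.6301]
RL 143 ((0.6545625925064087, -0.06868968158960342), 0.020948709920048714) [ 0.6538 -0.0686  0.1004] [146.8531 153.1818 151.049 ]
RR 149 ((0.6509025692939758, -0.132277712225914), 0.021668991073966026) [ 0.6499 -0.1317  0.1004] [143.7248 150.0403 148.1074]
GL 143 ((0.6464031338691711, -0.20338048040866852), 0.020911868661642075) [ 0.6458 -0.2031  0.1001] [143.8112 150.1818 147.8042]
GR 154 ((0.6433157324790955, -0.26499471068382263), 0.022201701998710632) [ 0.6419 -0.2638  0.1001] [140.7403 147.1429 145.2403]
red 132 ((0.563862681388855, 0.26078709959983826), 0.0200702752918005)
yel 148 ((0.49353650212287903, 0.29587292671203613), 0.02096669003367424)
walls60 206 ymin/max -0.27654894376610656 0.11622977512757258
[ 0  0  0  0  0  0  0  0  3  5  5 11  0  1  3  4  6 10  0 25  0  4  5  6
  8  0  0  4  5  4  5  3  0 19  0  4  6  5  5  3  0  4  6  4  5  3  0 25
  0  0]
rack30 ((0.6519296169281006, -0.09582775831222534), (0.4212617874145508, 0.06833639740943909), 86.68323516845703)
```

```bash
python3 - <<'E'
from clip import *
plan([(.656,-.03,.23,-3.3,90,8)])
E
```

```text
CALL
   8 x {"hand": 90, "x": 0.2548, "y": -0.0781, "z": 0.0365, "ax": 0.004, "ay": 0.0, "az": -0.867}
```

>>> carry_out --targets '[{"hand": 90, "x": 0.2548, "y": -0.078, "z": 0.0365, "ax": 0, "ay": 0, "az": -0.867}, {"hand": 90, "x": 0.2548, "y": -0.078, "z": 0.0365, "ax": 0, "ay": 0, "az": -0.867}, {"hand": 90, "x": 0.2548, "y": -0.078, "z": 0.0365, "ax": 0, "ay": 0, "az": -0.867}, {"hand": 90, "x": 0.2548, "y": -0.078, "z": 0.0365, "ax": 0, "ay": 0, "az": -0.867}, {"hand": 90, "x": 0.2548, "y": -0.078, "z": 0.0365, "ax": 0, "ay": 0, "az": -0.867}, {"hand": 90, "x": 0.2548, "y": -0.078, "z": 0.0365, "ax": 0, "ay": 0, "az": -0.867}, {"hand": 90, "x": 0.2548, "y": -0.078, "z": 0.0365, "ax": 0, "ay": 0, "az": -0.867}, {"hand": 90, "x": 0.2548, "y": -0.078, "z": 0.0365, "ax": 0, "ay": 0, "az": -0.867}]'

```text
t: 22.7
tool_pos: [0.6552, -0.0311, 0.3951]
orientation: [2.288, 2.152, -0.0]
force: [-0.1, -0.6, 0.6]
opening: 0.0838
gripper_force: 0.0
```

```bash
python3 - <<'E'
from clip import *
np.set_printoptions(precision=4,suppress=True)
read_camera('scene'); where(); im,d,p=save('wrist','w10'); P=cloud(d,p)
D=np.array([.0578,.9983]); N=np.array([.9983,-.0578]); C=np.array([.652,-.0958]); rel=P[...,:2]-C; s=rel@D; n=rel@N
m=(abs(P[...,2]-.06)<.003)&(abs(n)<.03)&(d>0)
for c in(.21,.07,-.07,-.21):
    k=m&(abs(s-c)<.015); print('wall',c,k.sum(),np.percentile(s[k],[2,50,98]) if k.any() else '', np.percentile(n[k],[1,99]) if k.any() else '')
for nm,c in zip('YL YR RL RR'.split(),[(.6628,.0769),(.6593,.0143),(.6546,-.0687),(.6509,-.1323)]):
    k=(np.hypot(P[...,0]-c[0],P[...,1]-c[1])<.03)&(abs(P[...,2]-.1)<.004); q=P[k]
    if len(q)>5:
        cc=np.array(cv2.minEnclosingCircle(q[:,:2].astype(np.float32))[0])-C; print(nm,len(q),cv2.minEnclosingCircle(q[:,:2].astype(np.float32)),'s,n',cc@D,cc@N)
m=(abs(P[...,2]-.03)<.003)&(abs(n)<.04)&(abs(s)<.2); print('front/back n',np.percentile(n[m],[1,99]))
cv2.imwrite('pics/w10b.png',cv2.resize(im,(640,480)))
E
```

```text
t 22.75 grasp [ 0.6552 -0.0311  0.2283] yaw -3.5 q6 -0.06 q1 -0.13 F [ 0.  -0.2 -0.2] op 0.0837 gf 0.0
wall 0.21 239 [0.2072 0.2093 0.2113] [-0.023  0.024]
wall 0.07 168 [0.0676 0.0695 0.0713] [-0.0229  0.0242]
wall -0.07 0  
wall -0.21 0  
YL 1725 ((0.6627568006515503, 0.07626894861459732), 0.0210881270468235) s,n 0.17239817447961212 0.0007929288605189096
YR 1411 ((0.6587841510772705, 0.013972437009215355), 0.020769186317920685) s,n 0.10997794779856591 0.0004277711613064764
RL 1171 ((0.6540142893791199, -0.06927365809679031), 0.020999932661652565) s,n 0.026597673048087352 0.0004776425251698257
RR 183 ((0.6499265432357788, -0.14325471222400665), 0.016724880784749985) s,n -0.04749388501419783 0.0006729504788255455
front/back n [-0.0293  0.0304]
```

View pics/w10b.png

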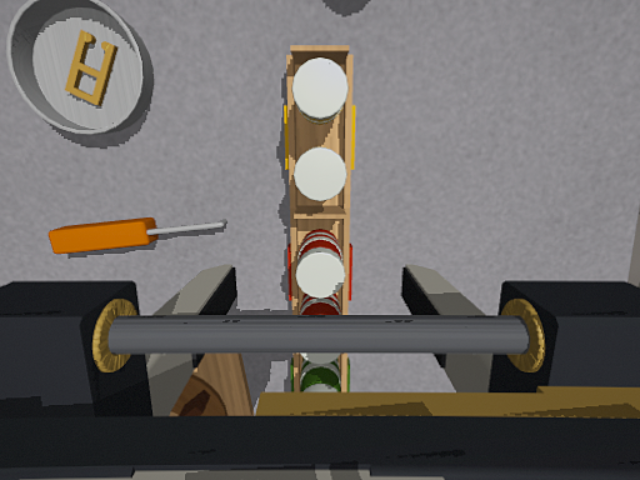

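>>> carry_out --newtons 20 --targets '[{"hand": 90, "x": 0.06, "y": 0.001, "z": 0.03, "ax": 0, "ay": 0, "az": -0.003}, {"hand": 90, "x": 0.1076, "y": 0.001, "z": 0.05, "ax": 0, "ay": 0, "az": -0.003}, {"hand": 90, "x": 0.1076, "y": 0.001, "z": 0.05, "ax": 0, "ay": 0, "az": -0.003}, {"hand": 90, "x": 0.1076, "y": 0.001, "z": 0.1, "ax": 0, "ay": 0, "az": -0.003}, {"hand": 90, "x": 0.1076, "y": 0.001, "z": 0.15, "ax": 0, "ay": 0, "az": -0.003}, {"hand": 90, "x": 0.1076, "y": 0.001, "z": 0.168, "ax": 0, "ay": 0, "az": -0.003}, {"hand": 90, "x": 0.1076, "y": 0.001, "z": 0.168, "ax": 0, "ay": 0, "az": -0.003}]'

```text
t: 23.68
tool_pos: [0.6626, 0.0766, 0.2266]
orientation: [-2.282, -2.157, 0.002]
force: [-0.1, 0.2, 0.7]
opening: 0.0838
gripper_force: 0.0
```

```bash
cat > rk.py <<'E'
from clip import *
np.set_printoptions(precision=4,suppress=True)
D=np.array([.0578,.9983]); N=np.array([.9983,-.0578]); C=np.array([.652,-.0958])
def sn():
    where(); s=read_state(); Rm=R.from_rotvec(s['orientation']).as_matrix(); g=s['tool_pos']+.167*Rm[:,2]-np.r_[C,0]; print('s %.4f n %.4f z %.4f'%(g[:2]@D,g[:2]@N,g[2]))
E
python3 -c "
from rk import *
sn()"
```

```text
t 23.68 grasp [0.6623 0.0766 0.0596] yaw -3.2 q6 0.09 q1 0.04 F [-0.1  0.2  0.7] op 0.0838 gf 0.0
s 0.1727 n 0.0003 z 0.0596
```

>>> carry_out --newtons 20 --targets '[{"hand": 0, "x": 0, "y": 0, "z": 0, "ax": 0, "ay": 0, "az": 0}, {"hand": 0, "x": 0, "y": 0, "z": 0, "ax": 0, "ay": 0, "az": 0}, {"hand": 0, "x": 0, "y": 0, "z": 0, "ax": 0, "ay": 0, "az": 0}, {"hand": 0, "x": 0, "y": 0, "z": 0, "ax": 0, "ay": 0, "az": 0}, {"hand": 0, "x": 0, "y": 0, "z": -0.005, "ax": 0, "ay": 0, "az": 0}, {"hand": 0, "x": 0.006, "y": 0, "z": -0.005, "ax": 0, "ay": 0, "az": 0}, {"hand": 0, "x": 0.0122, "y": 0, "z": -0.005, "ax": 0, "ay": 0, "az": 0}, {"hand": 0, "x": 0.0122, "y": 0, "z": -0.005, "ax": 0, "ay": 0, "az": 0}]'

```text
t: 24.68
tool_pos: [0.6634, 0.0905, 0.2318]
orientation: [-2.28, -2.16, 0.0]
force: [1.1, 0.8, -2.0]
opening: 0.0419
gripper_force: 20.0
```

```bash
python3 -c "
from rk import *
sn()"
```

```text
t 24.68 grasp [0.6633 0.0906 0.0648] yaw -3.1 q6 0.11 q1 0.06 F [ 1.1  0.8 -2. ] op 0.0419 gf 20.0
s 0.1867 n 0.0005 z 0.0648
```

>>> carry_out --targets '[{"hand": 0, "x": 0, "y": 0, "z": 0.003, "ax": 0, "ay": 0, "az": 0}, {"hand": 0, "x": 0, "y": 0, "z": 0.0052, "ax": 0, "ay": 0, "az": 0}, {"hand": 0, "x": 0, "y": 0, "z": 0.0052, "ax": 0, "ay": 0, "az": 0}, {"hand": 90, "x": 0, "y": 0, "z": 0.005, "ax": 0, "ay": 0, "az": 0}, {"hand": 90, "x": 0, "y": 0, "z": 0.005, "ax": 0, "ay": 0, "az": 0}, {"hand": 90, "x": 0, "y": 0, "z": 0.005, "ax": 0, "ay": 0, "az": 0}, {"hand": 90, "x": 0, "y": 0, "z": -0.05, "ax": 0, "ay": 0, "az": 0}, {"hand": 90, "x": 0, "y": 0, "z": -0.095, "ax": 0, "ay": 0, "az": 0}]'

```text
t: 25.68
tool_pos: [0.6635, 0.0896, 0.3279]
orientation: [-2.281, -2.159, 0.001]
force: [0.6, 0.4, 0.0]
opening: 0.0827
gripper_force: 0.0
```

>>> carry_out --targets '[{"hand": 90, "x": -0.0746, "y": 0, "z": -0.01, "ax": 0, "ay": 0, "az": 0}, {"hand": 90, "x": -0.0746, "y": 0, "z": -0.01, "ax": 0, "ay": 0, "az": 0}, {"hand": 90, "x": -0.0746, "y": 0, "z": -0.01, "ax": 0, "ay": 0, "az": 0}]'

```text
t: 26.05
tool_pos: [0.6593, 0.0143, 0.3365]
orientation: [-2.283, -2.157, 0.0]
force: [0.1, -0.5, -1.3]
opening: 0.0836
gripper_force: 0.0
```

```bash
python3 - <<'E'
from rk import *
sn(); im,d,p=save('top','top5'); P=cloud(d,p)
sn()
m=(np.hypot(P[...,0]-.445,P[...,1]-.12)<.11)&(P[...,2]>.014)&(P[...,2]<.035)&(P[...,1]>.01); print('dish',m.sum(),cv2.minEnclosingCircle(P[m][:,:2].astype(np.float32)))
im,d,p=save('wrist','w11'); P=cloud(d,p)
for nm,s0 in(('YL',.1846),('YR',.11)):
    c=C+s0*D; k=(np.hypot(P[...,0]-c[0],P[...,1]-c[1])<.03)&(abs(P[...,2]-.1)<.004); q=P[k]
    if len(q)>5:
        e=cv2.minEnclosingCircle(q[:,:2].astype(np.float32)); cc=np.array(e[0])-C; print(nm,len(q),e[1],'s,n',cc@D,cc@N,q[:,2].mean())
E
```

```text
t 26.05 grasp [0.6592 0.0144 0.1695] yaw -3.3 q6 0.00 q1 -0.06 F [ 0.1 -0.5 -1.3] op 0.0836 gf 0.0
s 0.1104 n 0.0008 z 0.1695
t 26.10 grasp [0.659  0.0155 0.1691] yaw -3.2 q6 0.00 q1 -0.05 F [-0.4  0.5  0. ] op 0.0841 gf 0.0
s 0.1115 n 0.0006 z 0.1691
dish 55 ((0.4555583596229553, 0.16046318411827087), 0.04044089838862419)
YL 2469 0.020811699330806732 s,n 0.18492224160433648 0.0009260326126551404 0.10021073307526251
YR 1960 0.02093191258609295 s,n 0.11025262440211041 0.0005410049430987001 0.10015412196683855
```

>>> carry_out --targets '[{"hand": 90, "x": 0, "y": 0, "z": 0.05, "ax": 0, "ay": 0, "az": 0}, {"hand": 90, "x": 0, "y": 0, "z": 0.1, "ax": 0, "ay": 0, "az": 0}, {"hand": 90, "x": 0, "y": 0, "z": 0.1092, "ax": 0, "ay": 0, "az": 0}, {"hand": 90, "x": 0, "y": 0, "z": 0.1092, "ax": 0, "ay": 0, "az": 0}, {"hand": 0, "x": 0, "y": 0, "z": 0.1092, "ax": 0, "ay": 0, "az": 0}, {"hand": 0, "x": 0, "y": 0, "z": 0.1092, "ax": 0, "ay": 0, "az": 0}, {"hand": 0, "x": 0, "y": 0, "z": 0.1092, "ax": 0, "ay": 0, "az": 0}, {"hand": 0, "x": 0, "y": 0, "z": 0.1092, "ax": 0, "ay": 0, "az": 0}]'

```text
t: 27.15
tool_pos: [0.6596, 0.0151, 0.2284]
orientation: [2.281, 2.159, 0.001]
force: [0.7, 0.5, 0.3]
opening: 0.0483
gripper_force: 0.0
```

>>> carry_out --targets '[{"hand": 0, "x": 0, "y": 0, "z": -0.005, "ax": 0, "ay": 0, "az": 0}, {"hand": 0, "x": -0.008, "y": 0, "z": -0.005, "ax": 0, "ay": 0, "az": 0}, {"hand": 0, "x": -0.0161, "y": 0, "z": -0.005, "ax": 0, "ay": 0, "az": 0}, {"hand": 0, "x": -0.0161, "y": 0, "z": -0.005, "ax": 0, "ay": 0, "az": 0}, {"hand": 0, "x": -0.0161, "y": 0, "z": -0.002, "ax": 0, "ay": 0, "az": 0}, {"hand": 0, "x": -0.0161, "y": 0, "z": 0.0002, "ax": 0, "ay": 0, "az": 0}, {"hand": 0, "x": -0.0161, "y": 0, "z": 0.0002, "ax": 0, "ay": 0, "az": 0}]'

```text
t: 28.02
tool_pos: [0.6588, -0.0009, 0.2302]
orientation: [2.281, 2.159, -0.0]
force: [-9.8, -1.9, 16.6]
opening: 0.0417
gripper_force: 20.0
```

```bash
python3 -c "
from rk import *
sn()"
```

```text
t 28.02 grasp [ 0.6589 -0.0011  0.0632] yaw -3.1 q6 -0.02 q1 -0.08 F [-9.8 -1.9 16.6] op 0.0417 gf 20.0
s 0.0950 n 0.0014 z 0.0632
```

>>> carry_out --targets '[{"hand": 90, "x": 0, "y": 0, "z": 0, "ax": 0, "ay": 0, "az": 0}, {"hand": 90, "x": 0, "y": 0, "z": 0, "ax": 0, "ay": 0, "az": 0}, {"hand": 90, "x": 0, "y": 0, "z": 0, "ax": 0, "ay": 0, "az": 0}, {"hand": 90, "x": 0, "y": 0, "z": -0.05, "ax": 0, "ay": 0, "az": 0}, {"hand": 90, "x": 0, "y": 0, "z": -0.11, "ax": 0, "ay": 0, "az": 0}, {"hand": 90, "x": -0.06, "y": 0, "z": -0.12, "ax": 0, "ay": 0, "az": 0}, {"hand": 90, "x": -0.09, "y": 0, "z": -0.15, "ax": 0, "ay": 0, "az": 0}, {"hand": 90, "x": -0.09, "y": 0, "z": -0.15, "ax": 0, "ay": 0, "az": 0}]'

```text
t: 29.02
tool_pos: [0.6541, -0.0931, 0.3807]
orientation: [2.282, 2.153, 0.004]
force: [0.5, 0.1, 0.2]
opening: 0.0838
gripper_force: 0.0
```

```bash
python3 - <<'E'
from rk import *
read_camera('top'); sn(); im,d,p=save('wrist','w12'); P=cloud(d,p)
for nm,s0 in(('YL',.1846),('YR',.0942),('RL',.0268),('RR',-.0365)):
    c=C+s0*D; k=(np.hypot(P[...,0]-c[0],P[...,1]-c[1])<.03)&(abs(P[...,2]-.1)<.004); q=P[k]
    if len(q)>5:
        e=cv2.minEnclosingCircle(q[:,:2].astype(np.float32)); cc=np.array(e[0])-C; print(nm,len(q),e[1],'s,n',cc@D,cc@N,q[:,2].mean())
E
```

```text
t 29.07 grasp [ 0.6543 -0.0916  0.2117] yaw -3.3 q6 -0.16 q1 -0.22 F [ 0.9  0.8 -0.2] op 0.0835 gf 0.0
s 0.0043 n 0.0020 z 0.2117
YR 1824 0.021197672933340073 s,n 0.09402372751024919 0.0015854706418195873 0.10024621765767167
RL 1494 0.021062547340989113 s,n 0.026394383810468904 0.00025746733042953025 0.10016650385849044
RR 1288 0.020851492881774902 s,n -0.036865899398169526 0.00048543698731420034 0.1001410821631009
```

>>> carry_out --targets '[{"hand": 90, "x": 0.022, "y": -0.001, "z": 0.04, "ax": 0, "ay": 0, "az": 0}, {"hand": 90, "x": 0.022, "y": -0.001, "z": 0.09, "ax": 0, "ay": 0, "az": 0}, {"hand": 90, "x": 0.022, "y": -0.001, "z": 0.14, "ax": 0, "ay": 0, "az": 0}, {"hand": 90, "x": 0.022, "y": -0.001, "z": 0.151, "ax": 0, "ay": 0, "az": 0}, {"hand": 90, "x": 0.022, "y": -0.001, "z": 0.151, "ax": 0, "ay": 0, "az": 0}, {"hand": 0, "x": 0.022, "y": -0.001, "z": 0.151, "ax": 0, "ay": 0, "az": 0}, {"hand": 0, "x": 0.022, "y": -0.001, "z": 0.151, "ax": 0, "ay": 0, "az": 0}, {"hand": 0, "x": 0.022, "y": -0.001, "z": 0.151, "ax": 0, "ay": 0, "az": 0}]'

```text
t: 30.12
tool_pos: [0.6544, -0.0688, 0.2282]
orientation: [2.28, 2.158, 0.002]
force: [0.1, 0.1, 0.3]
opening: 0.0584
gripper_force: 0.0
```

>>> carry_out --targets '[{"hand": 0, "x": 0, "y": 0, "z": 0, "ax": 0, "ay": 0, "az": 0}, {"hand": 0, "x": 0, "y": 0, "z": 0, "ax": 0, "ay": 0, "az": 0}, {"hand": 0, "x": 0, "y": 0, "z": 0, "ax": 0, "ay": 0, "az": 0}, {"hand": 0, "x": 0, "y": 0, "z": -0.005, "ax": 0, "ay": 0, "az": 0}, {"hand": 0, "x": 0.009, "y": 0, "z": -0.005, "ax": 0, "ay": 0, "az": 0}, {"hand": 0, "x": 0.0182, "y": 0, "z": -0.005, "ax": 0, "ay": 0, "az": 0}, {"hand": 0, "x": 0.0182, "y": 0, "z": -0.005, "ax": 0, "ay": 0, "az": 0}]'

```text
t: 31.0
tool_pos: [0.6548, -0.0495, 0.2314]
orientation: [-2.28, -2.161, 0.0]
force: [-0.4, 0.2, -2.3]
opening: 0.0417
gripper_force: 20.0
```

```bash
python3 -c "
from rk import *
sn()"
```

```text
t 31.00 grasp [ 0.6547 -0.0495  0.0644] yaw -3.1 q6 -0.10 q1 -0.15 F [-0.4  0.2 -2.3] op 0.0417 gf 20.0
s 0.0464 n 0.0000 z 0.0644
```

>>> carry_out --targets '[{"hand": 0, "x": 0, "y": 0, "z": 0.003, "ax": 0, "ay": 0, "az": 0}, {"hand": 0, "x": 0, "y": 0, "z": 0.005, "ax": 0, "ay": 0, "az": 0}, {"hand": 0, "x": 0, "y": 0, "z": 0.005, "ax": 0, "ay": 0, "az": 0}, {"hand": 90, "x": 0, "y": 0, "z": 0.005, "ax": 0, "ay": 0, "az": 0}, {"hand": 90, "x": 0, "y": 0, "z": 0.005, "ax": 0, "ay": 0, "az": 0}, {"hand": 90, "x": 0, "y": 0, "z": 0.005, "ax": 0, "ay": 0, "az": 0}, {"hand": 90, "x": 0, "y": 0, "z": -0.05, "ax": 0, "ay": 0, "az": 0}, {"hand": 90, "x": 0, "y": 0, "z": -0.1, "ax": 0, "ay": 0, "az": 0}]'

```text
t: 32.0
tool_pos: [0.6546, -0.0505, 0.3323]
orientation: [-2.281, -2.159, 0.001]
force: [0.4, 0.1, -0.0]
opening: 0.0831
gripper_force: 0.0
```

>>> carry_out --targets '[{"hand": 90, "x": -0.0816, "y": 0, "z": -0.01, "ax": 0, "ay": 0, "az": 0}, {"hand": 90, "x": -0.0816, "y": 0, "z": -0.01, "ax": 0, "ay": 0, "az": 0}, {"hand": 90, "x": -0.0816, "y": 0, "z": -0.01, "ax": 0, "ay": 0, "az": 0}, {"hand": 90, "x": -0.0816, "y": 0, "z": -0.01, "ax": 0, "ay": 0, "az": 0}]'

```text
t: 32.5
tool_pos: [0.6502, -0.1311, 0.3405]
orientation: [-2.28, -2.158, 0.001]
force: [1.1, 0.4, -0.6]
opening: 0.0839
gripper_force: 0.0
```

```bash
python3 - <<'E'
from rk import *
sn(); im,d,p=save('wrist','w13'); P=cloud(d,p); sn()
for nm,s0 in(('YL',.1846),('YR',.0942),('RL',.0446),('RR',-.0365)):
    c=C+s0*D; k=(np.hypot(P[...,0]-c[0],P[...,1]-c[1])<.028)&(abs(P[...,2]-.1)<.004); q=P[k]
    if len(q)>5:
        e=cv2.minEnclosingCircle(q[:,:2].astype(np.float32)); cc=np.array(e[0])-C; print(nm,len(q),e[1],'s,n',cc@D,cc@N,q[:,2].mean())
E
```

```text
t 32.50 grasp [ 0.6499 -0.1309  0.1735] yaw -3.1 q6 -0.22 q1 -0.28 F [ 1.1  0.4 -0.6] op 0.0839 gf 0.0
s -0.0352 n -0.0001 z 0.1735
t 32.55 grasp [ 0.65   -0.1306  0.1736] yaw -3.1 q6 -0.22 q1 -0.28 F [ 0.  -0.5 -0.2] op 0.0837 gf 0.0
s -0.0348 n 0.0000 z 0.1736
YR 2788 0.020836643874645233 s,n 0.09369929071141775 0.0012320678570734477 0.10016379912293935
RL 2424 0.020845210179686546 s,n 0.04449170508385538 -6.238304581882926e-05 0.10021957953367228
RR 1892 0.02098403126001358 s,n -0.03698325780107738 0.0006169509733056785 0.10015544152816616
```

>>> carry_out --targets '[{"hand": 90, "x": -0.002, "y": 0, "z": 0.05, "ax": 0, "ay": 0, "az": 0}, {"hand": 90, "x": -0.002, "y": 0, "z": 0.1, "ax": 0, "ay": 0, "az": 0}, {"hand": 90, "x": -0.002, "y": 0, "z": 0.1135, "ax": 0, "ay": 0, "az": 0}, {"hand": 90, "x": -0.002, "y": 0, "z": 0.1135, "ax": 0, "ay": 0, "az": 0}, {"hand": 0, "x": -0.002, "y": 0, "z": 0.1135, "ax": 0, "ay": 0, "az": 0}, {"hand": 0, "x": -0.002, "y": 0, "z": 0.1135, "ax": 0, "ay": 0, "az": 0}, {"hand": 0, "x": -0.002, "y": 0, "z": 0.1135, "ax": 0, "ay": 0, "az": 0}, {"hand": 0, "x": -0.002, "y": 0, "z": 0.1135, "ax": 0, "ay": 0, "az": 0}]'

```text
t: 33.55
tool_pos: [0.6504, -0.134, 0.2288]
orientation: [2.281, 2.159, 0.001]
force: [-0.4, 0.1, -0.3]
opening: 0.0481
gripper_force: 0.0
```

>>> carry_out --targets '[{"hand": 0, "x": 0, "y": 0, "z": 0, "ax": 0, "ay": 0, "az": 0}, {"hand": 0, "x": 0, "y": 0, "z": 0, "ax": 0, "ay": 0, "az": 0}, {"hand": 0, "x": 0, "y": 0, "z": -0.005, "ax": 0, "ay": 0, "az": 0}, {"hand": 0, "x": -0.004, "y": 0, "z": -0.005, "ax": 0, "ay": 0, "az": 0}, {"hand": 0, "x": -0.0088, "y": 0, "z": -0.005, "ax": 0, "ay": 0, "az": 0}, {"hand": 0, "x": -0.0088, "y": 0, "z": -0.005, "ax": 0, "ay": 0, "az": 0}, {"hand": 0, "x": -0.0088, "y": 0, "z": -0.002, "ax": 0, "ay": 0, "az": 0}, {"hand": 0, "x": -0.0088, "y": 0, "z": 0, "ax": 0, "ay": 0, "az": 0}]'

```text
t: 34.55
tool_pos: [0.6497, -0.1427, 0.2283]
orientation: [-2.282, -2.159, 0.0]
force: [-6.2, 1.4, 12.1]
opening: 0.0418
gripper_force: 20.0
```

>>> carry_out --targets '[{"hand": 0, "x": 0, "y": 0, "z": 0, "ax": 0, "ay": 0, "az": 0}, {"hand": 90, "x": 0, "y": 0, "z": 0, "ax": 0, "ay": 0, "az": 0}, {"hand": 90, "x": 0, "y": 0, "z": 0, "ax": 0, "ay": 0, "az": 0}, {"hand": 90, "x": 0, "y": 0, "z": 0, "ax": 0, "ay": 0, "az": 0}, {"hand": 90, "x": 0, "y": 0, "z": -0.05, "ax": 0, "ay": 0, "az": 0}, {"hand": 90, "x": 0, "y": 0, "z": -0.11, "ax": 0, "ay": 0, "az": 0}, {"hand": 90, "x": 0, "y": 0, "z": -0.16, "ax": 0, "ay": 0, "az": 0}, {"hand": 90, "x": 0, "y": 0, "z": -0.16, "ax": 0, "ay": 0, "az": 0}]'

```text
t: 35.55
tool_pos: [0.651, -0.1431, 0.3951]
orientation: [2.275, 2.153, 0.008]
force: [0.4, 0.3, 0.4]
opening: 0.0834
gripper_force: 0.0
```

```bash
python3 - <<'E'
from rk import *
sn(); im,d,p=save('wrist','w14'); P=cloud(d,p); sn()
for nm,s0 in(('YR',.0942),('RL',.0446),('RR',-.0458)):
    c=C+s0*D; k=(np.hypot(P[...,0]-c[0],P[...,1]-c[1])<.028)&(abs(P[...,2]-.1)<.004); q=P[k]
    if len(q)>5:
        e=cv2.minEnclosingCircle(q[:,:2].astype(np.float32)); cc=np.array(e[0])-C; print(nm,len(q),e[1],'s,n',cc@D,cc@N,q[:,2].mean())
# red jar on carousel: radial angle -56.8 -> tangential yaw 33.2 
plan([(.5635,.261,.22,33.2,90,8),(.5635,.261,.22,33.2,90,3)])
E
```

```text
t 35.55 grasp [ 0.6527 -0.1436  0.2281] yaw -3.1 q6 -0.24 q1 -0.29 F [0.4 0.3 0.4] op 0.0834 gf 0.0
s -0.0477 n 0.0035 z 0.2281
t 35.60 grasp [ 0.6513 -0.1432  0.2244] yaw -3.1 q6 -0.24 q1 -0.29 F [-0.4  0.1 -0.8] op 0.0836 gf 0.0
s -0.0474 n 0.0020 z 0.2244
YR 1892 0.021007981151342392 s,n 0.09392368815029874 0.001476036387305534 0.10016263724213
RL 1629 0.021148627623915672 s,n 0.04492313439288079 -4.449552428367103e-05 0.10026037763858282
RR 1283 0.020941799506545067 s,n -0.04561536115332604 0.0001164757126903295 0.10011567108030961
CALL
   8 x {"hand": 90, "x": 0.3986, "y": -0.109, "z": 0.0033, "ax": 0.005, "ay": 0.003, "az": -0.634}
CALL
   3 x {"hand": 90, "x": 0.0, "y": 0.0, "z": 0.0, "ax": 0.0, "ay": 0.0, "az": 0.0}
```

>>> carry_out --targets '[{"hand": 90, "x": 0.3986, "y": -0.109, "z": 0.003, "ax": 0, "ay": 0, "az": -0.637}, {"hand": 90, "x": 0.3986, "y": -0.109, "z": 0.003, "ax": 0, "ay": 0, "az": -0.637}, {"hand": 90, "x": 0.3986, "y": -0.109, "z": 0.003, "ax": 0, "ay": 0, "az": -0.637}, {"hand": 90, "x": 0.3986, "y": -0.109, "z": 0.003, "ax": 0, "ay": 0, "az": -0.637}, {"hand": 90, "x": 0.3986, "y": -0.109, "z": 0.003, "ax": 0, "ay": 0, "az": -0.637}, {"hand": 90, "x": 0.3986, "y": -0.109, "z": 0.003, "ax": 0, "ay": 0, "az": -0.637}, {"hand": 90, "x": 0.3986, "y": -0.109, "z": 0.003, "ax": 0, "ay": 0, "az": -0.637}, {"hand": 90, "x": 0.3986, "y": -0.109, "z": 0.003, "ax": 0, "ay": 0, "az": -0.637}]'

```text
t: 36.6
tool_pos: [0.5613, 0.2638, 0.3825]
orientation: [-1.484, -2.766, 0.004]
force: [-0.2, 0.1, 0.2]
opening: 0.0836
gripper_force: 0.0
```

```bash
cat > jr.py <<'E'
from rk import *
def jars():
    im,d,p=save('wrist','wj'); P=cloud(d,p); A=np.array([.5386,.2995])
    m=(np.hypot(P[...,0]-A[0],P[...,1]-A[1])<.075)&(abs(P[...,2]-.1)<.004)&(d>0); q=P[m]; c=im[m].astype(int)
    for n,k in (('red',c[:,2]>2*c[:,1]),('yel',(c[:,1]>1.6*c[:,0])&(c[:,2]<2*c[:,1]))):
        if k.sum()>20:
            e=cv2.minEnclosingCircle(q[k][:,:2].astype(np.float32)); v=np.array(e[0])-A; print(n,k.sum(),e,'ang',np.degrees(np.arctan2(v[1],v[0])),np.hypot(*v))
E
python3 - <<'E'
from jr import *
read_camera('top'); where(); jars(); plan([(.5635,.261,.068,33.2,90,4)])
E
```

```text
t 36.65 grasp [0.5615 0.2619 0.2158] yaw 33.5 q6 -0.23 q1 0.35 F [-0.3 -0.2 -0.7] op 0.0837 gf 0.0
red 1344 ((0.5642990469932556, 0.26166900992393494), 0.02072465606033802) ang -55.81126032072653 0.0457342850222554
yel 1633 ((0.49280667304992676, 0.2959946095943451), 0.02092892676591873) ang -175.62265566714512 0.045927296404778266
CALL
   4 x {"hand": 90, "x": -0.0007, "y": 0.0013, "z": 0.1482, "ax": -0.003, "ay": -0.0, "az": 0.004}
```

>>> carry_out --newtons 25 --targets '[{"hand": 90, "x": -0.0017, "y": 0.0022, "z": 0.05, "ax": 0, "ay": 0, "az": 0}, {"hand": 90, "x": -0.0017, "y": 0.0022, "z": 0.1, "ax": 0, "ay": 0, "az": 0}, {"hand": 90, "x": -0.0017, "y": 0.0022, "z": 0.14, "ax": 0, "ay": 0, "az": 0}, {"hand": 90, "x": -0.0017, "y": 0.0022, "z": 0.148, "ax": 0, "ay": 0, "az": 0}, {"hand": 90, "x": -0.0017, "y": 0.0022, "z": 0.148, "ax": 0, "ay": 0, "az": 0}]'

```text
t: 37.33
tool_pos: [0.566, 0.2601, 0.2374]
orientation: [-1.492, -2.764, 0.001]
force: [0.6, 0.1, 0.5]
opening: 0.0843
gripper_force: 0.0
```

>>> carry_out --targets '[{"hand": 0, "x": 0, "y": 0, "z": 0, "ax": 0, "ay": 0, "az": 0}, {"hand": 0, "x": 0, "y": 0, "z": 0, "ax": 0, "ay": 0, "az": 0}, {"hand": 0, "x": 0, "y": 0, "z": 0, "ax": 0, "ay": 0, "az": 0}, {"hand": 0, "x": 0, "y": 0, "z": 0, "ax": 0, "ay": 0, "az": 0}, {"hand": 0, "x": 0, "y": 0, "z": 0, "ax": 0, "ay": 0, "az": 0}, {"hand": 0, "x": 0, "y": 0, "z": 0, "ax": 0, "ay": 0, "az": 0}, {"hand": 0, "x": 0, "y": 0, "z": 0, "ax": 0, "ay": 0, "az": 0}]'

```text
t: 38.2
tool_pos: [0.5656, 0.2611, 0.2373]
orientation: [-1.491, -2.765, -0.0]
force: [-0.5, -0.1, 2.4]
opening: 0.0415
gripper_force: 25.0
```

```bash
python3 -c "
from rk import *
sn()"
```

```text
t 38.20 grasp [0.5656 0.2611 0.0703] yaw 33.4 q6 -0.23 q1 0.35 F [-0.5 -0.1  2.4] op 0.0415 gf 25.0
s 0.3513 n -0.1069 z 0.0703
```

>>> carry_out --targets '[{"hand": 0, "x": 0, "y": 0, "z": -0.01, "ax": 0, "ay": 0, "az": 0}, {"hand": 0, "x": 0, "y": 0, "z": -0.05, "ax": 0, "ay": 0, "az": 0}, {"hand": 0, "x": 0, "y": 0, "z": -0.1, "ax": 0, "ay": 0, "az": 0}, {"hand": 0, "x": 0, "y": 0, "z": -0.14, "ax": 0, "ay": 0, "az": 0}, {"hand": 0, "x": 0, "y": 0, "z": -0.14, "ax": 0, "ay": 0, "az": 0}]'

```text
t: 38.83
tool_pos: [0.5667, 0.2614, 0.3825]
orientation: [1.488, 2.76, 0.01]
force: [0.3, 0.5, -1.5]
opening: 0.0417
gripper_force: 25.0
```

```bash
python3 - <<'E'
from rk import *
read_camera('top'); where()
t=C-.0004*D+.0004*N; plan([(t[0],t[1],.205,-3.3,0,8)])
E
```

```text
t 38.88 grasp [0.5667 0.2614 0.2124] yaw 33.3 q6 -0.23 q1 0.35 F [-0.5  0.4 -1.9] op 0.0418 gf 25.0
CALL
   8 x {"hand": 0, "x": -0.346, "y": -0.1244, "z": 0.0072, "ax": 0.004, "ay": -0.0, "az": 0.64}
```

>>> carry_out --targets '[{"hand": 0, "x": -0.346, "y": -0.1244, "z": 0, "ax": 0, "ay": 0, "az": 0.64}, {"hand": 0, "x": -0.346, "y": -0.1244, "z": 0, "ax": 0, "ay": 0, "az": 0.64}, {"hand": 0, "x": -0.346, "y": -0.1244, "z": 0, "ax": 0, "ay": 0, "az": 0.64}, {"hand": 0, "x": -0.346, "y": -0.1244, "z": 0, "ax": 0, "ay": 0, "az": 0.64}, {"hand": 0, "x": -0.346, "y": -0.1244, "z": 0, "ax": 0, "ay": 0, "az": 0.64}, {"hand": 0, "x": -0.346, "y": -0.1244, "z": 0, "ax": 0, "ay": 0, "az": 0.64}, {"hand": 0, "x": -0.346, "y": -0.1244, "z": 0, "ax": 0, "ay": 0, "az": 0.64}, {"hand": 0, "x": -0.346, "y": -0.1244, "z": 0, "ax": 0, "ay": 0, "az": 0.64}]'

```text
t: 39.88
tool_pos: [0.6514, -0.0963, 0.3749]
orientation: [-2.283, -2.153, 0.002]
force: [0.5, 0.8, -1.3]
opening: 0.0418
gripper_force: 25.0
```

```bash
python3 - <<'E'
from rk import *
sn(); im,d,p=save('wrist','w15'); sn(); P=cloud(d,p); rel=P[...,:2]-C; s=rel@D; n=rel@N
b,g,r=[im[...,i].astype(int) for i in range(3)]
z=read_state()['tool_pos'][2]-.167
m=(abs(P[...,2]-(z+.0297))<.006)&(abs(s)<.05)&(abs(n)<.03)&(r>2*g)&(d>0); q=np.c_[s[m],n[m]].astype(np.float32)
print('held lid',len(q),cv2.minEnclosingCircle(q) if len(q) else '',P[m][:,2].mean())
for nm,s0 in(('RL',.0446),('RR',-.0458)):
    k=(np.hypot(s-s0,n)<.026)&(abs(P[...,2]-.1)<.004); q=np.c_[s[k],n[k]].astype(np.float32)
    if len(q)>5: print(nm,len(q),cv2.minEnclosingCircle(q))
E
```

```text
t 39.88 grasp [ 0.6508 -0.0961  0.2079] yaw -3.4 q6 -0.17 q1 -0.22 F [ 0.5  0.8 -1.3] op 0.0418 gf 25.0
s -0.0003 n -0.0012 z 0.2079
t 39.92 grasp [ 0.651  -0.0953  0.2085] yaw -3.3 q6 -0.17 q1 -0.22 F [-0.8  0.2 -1.2] op 0.0417 gf 25.0
s 0.0004 n -0.0010 z 0.2085
held lid 3196 ((-0.00016470698756165802, -0.0016185810090973973), 0.021961359307169914) 0.23750223764490241
RL 1639 ((0.044550467282533646, -4.086400804226287e-05), 0.020898930728435516)
```

>>> carry_out --targets '[{"hand": 0, "x": 0, "y": 0.0018, "z": 0.03, "ax": 0, "ay": 0, "az": 0}, {"hand": 0, "x": 0, "y": 0.0018, "z": 0.06, "ax": 0, "ay": 0, "az": 0}, {"hand": 0, "x": 0, "y": 0.0018, "z": 0.08, "ax": 0, "ay": 0, "az": 0}, {"hand": 0, "x": 0, "y": 0.0018, "z": 0.1, "ax": 0, "ay": 0, "az": 0}, {"hand": 0, "x": 0, "y": 0.0018, "z": 0.12, "ax": 0, "ay": 0, "az": 0}, {"hand": 0, "x": 0, "y": 0.0018, "z": 0.132, "ax": 0, "ay": 0, "az": 0}, {"hand": 0, "x": 0, "y": 0.0018, "z": 0.1365, "ax": 0, "ay": 0, "az": 0}, {"hand": 0, "x": 0, "y": 0.0018, "z": 0.1365, "ax": 0, "ay": 0, "az": 0}]'

```text
t: 40.92
tool_pos: [0.6538, -0.0966, 0.2408]
orientation: [2.285, 2.156, 0.0]
force: [0.2, -0.5, -0.8]
opening: 0.0414
gripper_force: 25.0
```

```bash
python3 -c "
from rk import *
read_camera('top');sn()"
```

```text
t 40.98 grasp [ 0.6541 -0.0967  0.0743] yaw -3.3 q6 -0.17 q1 -0.22 F [-0.7  0.6 -1.4] op 0.0417 gf 25.0
s -0.0008 n 0.0022 z 0.0743
```

>>> carry_out --targets '[{"hand": 0, "x": 0, "y": -0.0012, "z": 0.002, "ax": 0, "ay": 0, "az": 0}, {"hand": 0, "x": 0, "y": -0.0012, "z": 0.004, "ax": 0, "ay": 0, "az": 0}, {"hand": 0, "x": 0, "y": -0.0012, "z": 0.004, "ax": 0, "ay": 0, "az": 0}]'

```text
t: 41.35
tool_pos: [0.6526, -0.0965, 0.2372]
orientation: [2.285, 2.156, 0.001]
force: [-1.4, -0.3, 2.1]
opening: 0.0416
gripper_force: 25.0
```

```bash
python3 -c "
from rk import *
sn()"
```

```text
t 41.35 grasp [ 0.6527 -0.0965  0.0702] yaw -3.3 q6 -0.17 q1 -0.22 F [-1.4 -0.3  2.1] op 0.0416 gf 25.0
s -0.0007 n 0.0008 z 0.0702
```

>>> carry_out --targets '[{"hand": 90, "x": 0, "y": 0, "z": 0, "ax": 0, "ay": 0, "az": 0}, {"hand": 90, "x": 0, "y": 0, "z": 0, "ax": 0, "ay": 0, "az": 0}, {"hand": 90, "x": 0, "y": 0, "z": 0, "ax": 0, "ay": 0, "az": 0}, {"hand": 90, "x": 0, "y": 0, "z": -0.05, "ax": 0, "ay": 0, "az": 0}, {"hand": 90, "x": 0, "y": 0, "z": -0.11, "ax": 0, "ay": 0, "az": 0}, {"hand": 90, "x": 0, "y": 0, "z": -0.15, "ax": 0, "ay": 0, "az": 0}, {"hand": 90, "x": 0, "y": 0, "z": -0.15, "ax": 0, "ay": 0, "az": 0}]'

```text
t: 42.22
tool_pos: [0.6536, -0.0966, 0.3923]
orientation: [2.279, 2.151, 0.008]
force: [0.5, -0.5, -1.1]
opening: 0.083
gripper_force: 0.0
```

```bash
cat > lids.py <<'E'
from rk import *
def lids(L):
    im,d,p=save('wrist','wl'); P=cloud(d,p); rel=P[...,:2]-C; s=rel@D; n=rel@N
    for nm,s0 in L:
        k=(np.hypot(s-s0,n)<.0225)&(abs(P[...,2]-.1)<.004)&(d>0); q=np.c_[s[k],n[k]].astype(np.float32)
        if len(q)>5: print(nm,len(q),cv2.minEnclosingCircle(q),P[k][:,2].mean(),im[k].mean(0))
E
python3 - <<'E'
from lids import *
sn(); read_camera('scene'); where(); lids([('RL',.0446),('Rn',-.0004),('RR',-.0458),('YR',.094)])
# yellow jar (.4930,.2960) radial angle -175.6 -> tangential yaw -85.6/94.4
plan([(.4931,.296,.23,40,90,8),(.4931,.296,.23,94.4,90,6)])
E
```

```text
t 42.23 grasp [ 0.655  -0.097   0.2253] yaw -3.3 q6 -0.17 q1 -0.22 F [ 0.5 -0.5 -1.1] op 0.0830 gf 0.0
s -0.0010 n 0.0031 z 0.2253
t 42.27 grasp [ 0.6537 -0.0967  0.222 ] yaw -3.3 q6 -0.17 q1 -0.22 F [ 0.2  0.1 -0.7] op 0.0834 gf 0.0
RL 1473 ((0.044668521732091904, -4.2791638406924903e-05), 0.02096022479236126) 0.10015524897692686 [199.2274 207.0597 204.0156]
Rn 1330 ((0.00047362351324409246, 0.000589972420129925), 0.020999900996685028) 0.10013557116268887 [ 11.9436  42.0286 170.3714]
RR 1197 ((-0.04546649381518364, 0.00015737043577246368), 0.0208759568631649) 0.10011637114733989 [183.2448 191.0969 188.0685]
YR 1728 ((0.09394660592079163, 0.001584602054208517), 0.021196739748120308) 0.10023081095421098 [202.2118 207.6869 205.3322]
CALL
   8 x {"hand": 90, "x": 0.3825, "y": -0.1818, "z": -0.0105, "ax": 0.0, "ay": 0.0, "az": -0.756}
CALL
   6 x {"hand": 90, "x": 0.0, "y": 0.0, "z": 0.0, "ax": 0.0, "ay": 0.0, "az": -0.949}
```

>>> carry_out --targets '[{"hand": 90, "x": 0.3825, "y": -0.1818, "z": 0, "ax": 0, "ay": 0, "az": -1.105}, {"hand": 90, "x": 0.3825, "y": -0.1818, "z": 0, "ax": 0, "ay": 0, "az": -1.105}, {"hand": 90, "x": 0.3825, "y": -0.1818, "z": 0, "ax": 0, "ay": 0, "az": -1.105}, {"hand": 90, "x": 0.3825, "y": -0.1818, "z": 0, "ax": 0, "ay": 0, "az": -1.105}, {"hand": 90, "x": 0.3825, "y": -0.1818, "z": 0, "ax": 0, "ay": 0, "az": -1.105}, {"hand": 90, "x": 0.3825, "y": -0.1818, "z": 0, "ax": 0, "ay": 0, "az": -1.105}, {"hand": 90, "x": 0.3825, "y": -0.1818, "z": 0, "ax": 0, "ay": 0, "az": -1.105}, {"hand": 90, "x": 0.3825, "y": -0.1818, "z": 0, "ax": 0, "ay": 0, "az": -1.105}]'

```text
t: 43.32
tool_pos: [0.4911, 0.2986, 0.3841]
orientation: [-0.806, -3.033, 0.003]
force: [0.7, 0.1, 0.7]
opening: 0.0838
gripper_force: 0.0
```

```bash
python3 - <<'E'
from jr import *
read_camera('top'); where(); jars(); plan([(.4930,.296,.070,60,90,4)])
E
```

```text
t 43.38 grasp [0.4914 0.2967 0.2173] yaw 60.2 q6 -0.60 q1 0.45 F [ 0.6 -0.4  0.1] op 0.0835 gf 0.0
yel 1360 ((0.4926368296146393, 0.29604655504226685), 0.020928561687469482) ang -175.70315241796467 0.046092725173825316
CALL
   4 x {"hand": 90, "x": -0.0004, "y": 0.0007, "z": 0.1476, "ax": -0.003, "ay": -0.001, "az": 0.001}
```

>>> carry_out --targets '[{"hand": 90, "x": -0.0012, "y": 0, "z": 0.05, "ax": 0, "ay": 0, "az": 0}, {"hand": 90, "x": -0.0012, "y": 0, "z": 0.1, "ax": 0, "ay": 0, "az": 0}, {"hand": 90, "x": -0.0012, "y": 0, "z": 0.14, "ax": 0, "ay": 0, "az": 0}, {"hand": 90, "x": -0.0012, "y": 0, "z": 0.147, "ax": 0, "ay": 0, "az": 0}, {"hand": 90, "x": -0.0012, "y": 0, "z": 0.147, "ax": 0, "ay": 0, "az": 0}]'

```text
t: 44.05
tool_pos: [0.4948, 0.2945, 0.2399]
orientation: [-0.815, -3.034, 0.001]
force: [-0.2, 0.0, 0.4]
opening: 0.0836
gripper_force: 0.0
```

>>> carry_out --targets '[{"hand": 0, "x": 0, "y": 0, "z": 0, "ax": 0, "ay": 0, "az": 0}, {"hand": 0, "x": 0, "y": 0, "z": 0, "ax": 0, "ay": 0, "az": 0}, {"hand": 0, "x": 0, "y": 0, "z": 0, "ax": 0, "ay": 0, "az": 0}, {"hand": 0, "x": 0, "y": 0, "z": 0, "ax": 0, "ay": 0, "az": 0}, {"hand": 0, "x": 0, "y": 0, "z": 0, "ax": 0, "ay": 0, "az": 0}, {"hand": 0, "x": 0, "y": 0, "z": 0, "ax": 0, "ay": 0, "az": 0}, {"hand": 0, "x": 0, "y": 0, "z": 0, "ax": 0, "ay": 0, "az": 0}]'

```text
t: 44.92
tool_pos: [0.4942, 0.2954, 0.2398]
orientation: [0.813, 3.034, 0.0]
force: [-0.6, -0.5, 2.3]
opening: 0.0412
gripper_force: 25.0
```

```bash
python3 -c "
from rk import *
sn()"
```

```text
t 44.92 grasp [0.4942 0.2954 0.0728] yaw 60.0 q6 -0.60 q1 0.45 F [-0.6 -0.5  2.3] op 0.0412 gf 25.0
s 0.3814 n -0.1801 z 0.0728
```

>>> carry_out --targets '[{"hand": 0, "x": 0, "y": 0, "z": -0.01, "ax": 0, "ay": 0, "az": 0}, {"hand": 0, "x": 0, "y": 0, "z": -0.05, "ax": 0, "ay": 0, "az": 0}, {"hand": 0, "x": 0, "y": 0, "z": -0.1, "ax": 0, "ay": 0, "az": 0}, {"hand": 0, "x": 0, "y": 0, "z": -0.15, "ax": 0, "ay": 0, "az": 0}, {"hand": 0, "x": 0, "y": 0, "z": -0.16, "ax": 0, "ay": 0, "az": 0}, {"hand": 0, "x": 0, "y": 0, "z": -0.16, "ax": 0, "ay": 0, "az": 0}]'

```text
t: 45.68
tool_pos: [0.4942, 0.2954, 0.4]
orientation: [0.813, 3.034, 0.001]
force: [0.3, 0.2, -2.4]
opening: 0.0418
gripper_force: 25.0
```

```bash
python3 - <<'E'
from rk import *
read_camera('top'); where()
t=C+.1390*D+.0004*N; print(t); plan([(t[0],t[1],.225,-3.3,0,8)])
E
```

```text
t 45.73 grasp [0.4937 0.2951 0.2314] yaw 60.0 q6 -0.60 q1 0.45 F [-0.3 -0.5 -1.2] op 0.0416 gf 25.0
[0.6604 0.0429]
CALL
   8 x {"hand": 0, "x": -0.2704, "y": -0.1352, "z": 0.0063, "ax": -0.002, "ay": -0.0, "az": 1.105}
```

>>> carry_out --targets '[{"hand": 0, "x": -0.2704, "y": -0.1352, "z": 0.006, "ax": 0, "ay": 0, "az": 1.105}, {"hand": 0, "x": -0.2704, "y": -0.1352, "z": 0.006, "ax": 0, "ay": 0, "az": 1.105}, {"hand": 0, "x": -0.2704, "y": -0.1352, "z": 0.006, "ax": 0, "ay": 0, "az": 1.105}, {"hand": 0, "x": -0.2704, "y": -0.1352, "z": 0.006, "ax": 0, "ay": 0, "az": 1.105}, {"hand": 0, "x": -0.2704, "y": -0.1352, "z": 0.006, "ax": 0, "ay": 0, "az": 1.105}, {"hand": 0, "x": -0.2704, "y": -0.1352, "z": 0.006, "ax": 0, "ay": 0, "az": 1.105}, {"hand": 0, "x": -0.2704, "y": -0.1352, "z": 0.006, "ax": 0, "ay": 0, "az": 1.105}, {"hand": 0, "x": -0.2704, "y": -0.1352, "z": 0.006, "ax": 0, "ay": 0, "az": 1.105}]'

```text
t: 46.72
tool_pos: [0.6602, 0.0436, 0.392]
orientation: [-2.279, -2.16, 0.003]
force: [-0.3, -0.7, -1.2]
opening: 0.0419
gripper_force: 25.0
```

```bash
python3 - <<'E'
from rk import *
read_camera('top'); sn(); im,d,p=save('wrist','w16'); sn(); P=cloud(d,p); rel=P[...,:2]-C; s=rel@D; n=rel@N
b,g,r=[im[...,i].astype(int) for i in range(3)]
z=read_state()['tool_pos'][2]-.167
m=(abs(P[...,2]-(z+.0272))<.006)&(abs(s-.1394)<.05)&(abs(n)<.03)&(g>1.6*b)&(d>0); q=np.c_[s[m],n[m]].astype(np.float32)
print('held lid',len(q),cv2.minEnclosingCircle(q) if len(q) else '',P[m][:,2].mean())
for nm,s0 in(('YL',.1849),('YR',.0940)):
    k=(np.hypot(s-s0,n)<.026)&(abs(P[...,2]-.1)<.004); q=np.c_[s[k],n[k]].astype(np.float32)
    if len(q)>5: print(nm,len(q),cv2.minEnclosingCircle(q))
E
```

```text
t 46.77 grasp [0.66   0.0438 0.2256] yaw -3.1 q6 0.04 q1 -0.01 F [ 0.9  0.1 -0.9] op 0.0415 gf 25.0
s 0.1399 n -0.0001 z 0.2256
t 46.83 grasp [0.6602 0.0439 0.226 ] yaw -3.1 q6 0.04 q1 -0.01 F [ 0.3 -0.1 -0.7] op 0.0417 gf 25.0
s 0.1399 n 0.0001 z 0.2260
held lid 3139 ((0.1417851448059082, -7.029111293377355e-05), 0.020997049286961555) 0.2526313729952776
YL 1434 ((0.18493236601352692, 0.0010165444109588861), 0.020890815183520317)
```

>>> carry_out --targets '[{"hand": 0, "x": -0.0024, "y": 0.0005, "z": 0.04, "ax": 0, "ay": 0, "az": 0}, {"hand": 0, "x": -0.0024, "y": 0.0005, "z": 0.08, "ax": 0, "ay": 0, "az": 0}, {"hand": 0, "x": -0.0024, "y": 0.0005, "z": 0.1, "ax": 0, "ay": 0, "az": 0}, {"hand": 0, "x": -0.0024, "y": 0.0005, "z": 0.12, "ax": 0, "ay": 0, "az": 0}, {"hand": 0, "x": -0.0024, "y": 0.0005, "z": 0.14, "ax": 0, "ay": 0, "az": 0}, {"hand": 0, "x": -0.0024, "y": 0.0005, "z": 0.148, "ax": 0, "ay": 0, "az": 0}, {"hand": 0, "x": -0.0024, "y": 0.0005, "z": 0.15, "ax": 0, "ay": 0, "az": 0}, {"hand": 0, "x": -0.0024, "y": 0.0005, "z": 0.15, "ax": 0, "ay": 0, "az": 0}]'

```text
t: 47.82
tool_pos: [0.6615, 0.0406, 0.2445]
orientation: [2.284, 2.156, 0.001]
force: [-0.8, -0.4, -1.0]
opening: 0.0415
gripper_force: 25.0
```

```bash
python3 -c "
from rk import *
read_camera('top');sn()"
```

```text
t 47.88 grasp [0.6618 0.0406 0.0777] yaw -3.3 q6 0.04 q1 -0.02 F [ 0.1  0.1 -1.4] op 0.0416 gf 25.0
s 0.1367 n 0.0019 z 0.0777
```

>>> carry_out --targets '[{"hand": 0, "x": 0, "y": -0.001, "z": 0.003, "ax": 0, "ay": 0, "az": 0}, {"hand": 0, "x": 0, "y": -0.001, "z": 0.005, "ax": 0, "ay": 0, "az": 0}, {"hand": 0, "x": 0, "y": -0.001, "z": 0.005, "ax": 0, "ay": 0, "az": 0}]'

```text
t: 48.25
tool_pos: [0.6602, 0.0407, 0.2397]
orientation: [2.285, 2.156, 0.001]
force: [-3.7, 0.2, 4.8]
opening: 0.0415
gripper_force: 25.0
```

```bash
python3 -c "
from rk import *
read_camera('top');sn()"
```

```text
t 48.30 grasp [0.6603 0.0407 0.0727] yaw -3.3 q6 0.04 q1 -0.02 F [-2.4  0.2  5.1] op 0.0416 gf 25.0
s 0.1367 n 0.0004 z 0.0727
```

>>> carry_out --targets '[{"hand": 90, "x": 0, "y": 0, "z": 0, "ax": 0, "ay": 0, "az": 0}, {"hand": 90, "x": 0, "y": 0, "z": 0, "ax": 0, "ay": 0, "az": 0}, {"hand": 90, "x": 0, "y": 0, "z": 0, "ax": 0, "ay": 0, "az": 0}, {"hand": 90, "x": 0, "y": 0, "z": -0.05, "ax": 0, "ay": 0, "az": 0}, {"hand": 90, "x": 0, "y": 0, "z": -0.11, "ax": 0, "ay": 0, "az": 0}, {"hand": 90, "x": 0, "y": 0, "z": -0.15, "ax": 0, "ay": 0, "az": 0}, {"hand": 90, "x": -0.05, "y": 0, "z": -0.2, "ax": 0, "ay": 0, "az": 0}, {"hand": 90, "x": -0.05, "y": 0, "z": -0.2, "ax": 0, "ay": 0, "az": 0}]'

```text
t: 49.3
tool_pos: [0.6577, -0.0115, 0.4438]
orientation: [2.283, 2.149, 0.007]
force: [0.8, 0.4, -0.2]
opening: 0.0839
gripper_force: 0.0
```

```bash
python3 - <<'E'
from lids import *
read_camera('scene'); sn(); lids([('YL',.1849),('Yn',.139),('YR',.094),('RL',.0446),('Rn',.0005),('RR',-.0458)])
im,d,p=save('scene','s9'); cv2.imwrite('pics/s9b.png',cv2.resize(im,(800,600),interpolation=cv2.INTER_CUBIC))
E
```

```text
t 49.35 grasp [ 0.6584 -0.0113  0.275 ] yaw -3.4 q6 -0.03 q1 -0.09 F [-0.6  0.3  0.2] op 0.0839 gf 0.0
s 0.0847 n 0.0015 z 0.2750
YL 1203 ((0.18504300713539124, 0.0014661923050880432), 0.021177584305405617) 0.10025874777932811 [202.1155 207.5046 204.9942]
Yn 1065 ((0.1381915807723999, 0.00011523320426931605), 0.02076595276594162) 0.10022501754693942 [  1.4995 164.9333 205.6103]
YR 966 ((0.09379007667303085, 0.001287051709368825), 0.02094384841620922) 0.10016367848597164 [197.2847 205.117  201.8965]
RL 876 ((0.04503815621137619, -5.198386133997701e-05), 0.020709658041596413) 0.10018094417590907 [195.347  203.4098 200.0913]
Rn 732 ((0.0011646494967862964, 0.00047045000246725976), 0.020826265215873718) 0.1000576764594951 [  7.8224  28.056  125.2008]
RR 107 ((-0.057342346757650375, -0.00013986323028802872), 0.015620311722159386) 0.10019261519124963 [121.243  127.972  126.1121]
```

View pics/s9b.png

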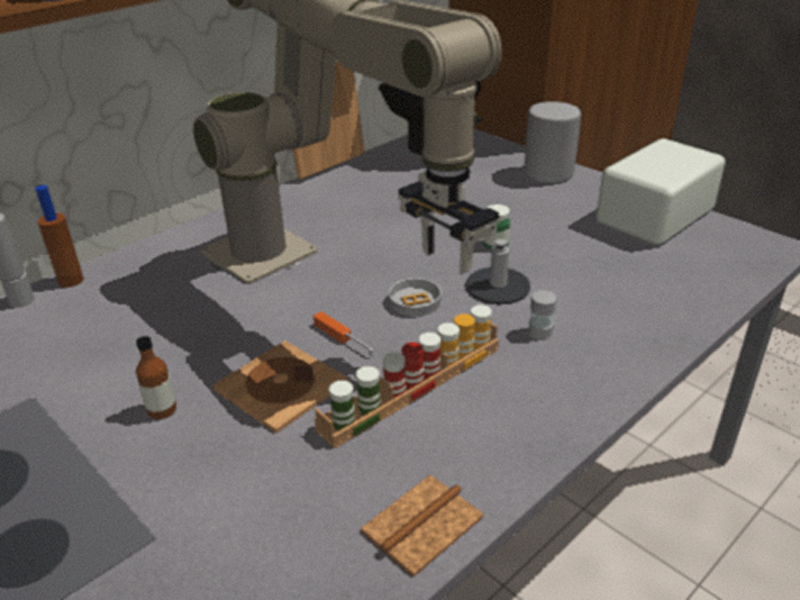

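Jars are filed, the clip is in the dish, the keeper is on the board and the pick is on the counter. Handing in.

```bash
python3 -c "
from plant import robot
print(robot.close_job())"
```

```text
the job is handed in; nothing more can be done
None
```

The job is handed in at about 49 s of simulated time: clip in the dish, keeper flat on the board, the red and yellow jars upright between their white-lidded pairs (I saw no green jar), and the pick lying on the counter; no verdict came back.

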